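# Make up the test kit and the drawing kit from the desk stock

## Task

Make up the two class kits from the stock lying around the grey coaster: the test kit in the two-bay tray takes the hourglass timer and the large binder clip, and the drawing kit in the three-bay tray takes the eraser, the roll of tape and the small binder clip. Give each thing a bay of its own, set down on the bay's floor the same way up as it stood on the desk. Leave the rubber stamp and the pencil sharpener where they are.

Things in the scene. Friction and masses are not known exactly. Their poses are not given: they have to be found in the camera images.
- hourglass_mid (a point): small plastic hourglass timer standing upright, 58 mm tall: white round end caps 30 mm in diameter and 5 mm thick, between them a barrel 25 mm in diameter (clear bulbs and thin posts) that can be gripped from any side; about 30 g. Point: on its axis, half-way up, 29 mm above its underside. z is its axis.
- clip_large_mid (a point): large chrome binder clip standing on its flat spine, wire handles pointing up: body 51 mm long (its y axis), 24 mm wide at the spine (x) tapering to the jaws at the top, 31 mm high; the two wire handles stand together above it to 58 mm, in the middle 25 mm of the length. Best gripped across its 51 mm length, on the flat ends of the body. About 30 g. Point: centre of the body, 15.5 mm above the underside.
- clip_small_mid (a point): small chrome binder clip standing on its flat spine, wire handles pointing up: body 32 mm long (its y axis), 16 mm wide at the spine (x) tapering to the jaws, 21 mm high; handles up to 41 mm, in the middle 16 mm of the length. Best gripped across its 32 mm length, on the flat ends of the body. About 14 g. Point: centre of the body, 10.5 mm above the underside.
- eraser_mid (a point): white pencil eraser in a brown card sleeve, lying flat: 22 mm (x) by 44 mm (y) by 13 mm high, about 18 g. Point: its centre, 6.5 mm above the underside.
- tape_mid (a point): roll of cream masking tape on a brown card core, lying flat: ring 46 mm outside diameter, 27 mm hole, 18 mm high, about 40 g. Point: on its axis, half-way up, 9 mm above the underside.
- stamp_mid (a point): rubber stamp, not for the kits, to be left alone: wooden base 24 x 46 mm (x, y) with a turned dark knob handle, 52 mm tall. Point: on its axis, half-way up.
- sharpener_mid (a point): plain metal two-hole pencil sharpener, not for the kits, to be left alone: block 24 x 28 x 14 mm with a blade screwed on top. Point: its centre, 7 mm above the underside.
- tray_two: Tray for the test kit: bamboo kit tray with two equal open bays side by side in a row, 139 x 120 mm outside, 16 mm high; fixed to the desk. Origin: centre of its underside. Its y axis runs along the row of bays, its x axis along each bay's length. Each bay is 110 mm (x) by 62 mm (y) inside; the floor is 4 mm above the underside, the walls and dividers are 5 mm thick and rise 12 mm above the floor. Bay centres at x = 0, y = -33.5 and +33.5 mm.
- tray_three: Tray for the drawing kit: bamboo kit tray with three equal open bays side by side in a row, 206 x 120 mm outside, 16 mm high; fixed to the desk. Origin: centre of its underside. Its y axis runs along the row of bays, its x axis along each bay's length. Each bay is 110 mm (x) by 62 mm (y) inside; the floor is 4 mm above the underside, the walls and dividers are 5 mm thick and rise 12 mm above the floor. Bay centres at x = 0, y = -67, 0 and +67 mm.
Mind the look-alikes: they are no part of the job. Leave any purple look-alike of the tray_two alone. Of the things that look like the part that bears hourglass_mid, the smallest one is meant.

How it is judged:
At the end, for the whole second after the job is handed in: Hourglass and large clip in the two-bay tray; eraser, tape and small clip in the three-bay tray: one thing in each bay, on its floor (height within 4 mm), same way up as at the start (within 8 degrees), released and at rest. Stamp and sharpener within 15 mm of their starting places (z of hourglass_mid in the frame of tray_two between 0.029 and 0.037 m and x of hourglass_mid in the frame of tray_two between -0.05 and 0.05 m and angle between each of hourglass_mid, clip_large_mid, eraser_mid, tape_mid, clip_small_mid's own z axis and vertical below 0.15 rad and linear speed of each of hourglass, clip_large, eraser, tape, clip_small below 0.01 m/s and z of clip_large_mid in the frame of tray_two between 0.0155 and 0.0235 m and x of clip_large_mid in the frame of tray_two between -0.05 and 0.05 m and (y of hourglass_mid in the frame of tray_two between -0.0615 and -0.0055 m or y of clip_large_mid in the frame of tray_two between -0.0615 and -0.0055 m) and (y of hourglass_mid in the frame of tray_two between 0.0055 and 0.0615 m or y of clip_large_mid in the frame of tray_two between 0.0055 and 0.0615 m) and z of eraser_mid in the frame of tray_three between 0.0065 and 0.0145 m and x of eraser_mid in the frame of tray_three between -0.05 and 0.05 m and z of tape_mid in the frame of tray_three between 0.009 and 0.017 m and x of tape_mid in the frame of tray_three between -0.05 and 0.05 m and z of clip_small_mid in the frame of tray_three between 0.0105 and 0.0185 m and x of clip_small_mid in the frame of tray_three between -0.05 and 0.05 m and (y of eraser_mid in the frame of tray_three between -0.095 and -0.039 m or y of tape_mid in the frame of tray_three between -0.095 and -0.039 m or y of clip_small_mid in the frame of tray_three between -0.095 and -0.039 m) and (y of eraser_mid in the frame of tray_three between -0.028 and 0.028 m or y of tape_mid in the frame of tray_three between -0.028 and 0.028 m or y of clip_small_mid in the frame of tray_three between -0.028 and 0.028 m) and (y of eraser_mid in the frame of tray_three between 0.039 and 0.095 m or y of tape_mid in the frame of tray_three between 0.039 and 0.095 m or y of clip_small_mid in the frame of tray_three between 0.039 and 0.095 m) and distance of each of stamp_mid, sharpener_mid from where it was at the start of the episode below 0.015 m); the robot touches nothing.
It fails at once if the stamp is pushed more than 15 mm away or tipped over (distance of stamp_mid from where it was at the start of the episode above 0.015 m or angle between stamp_mid's own z axis and vertical above 0.5 rad).
It fails at once if the sharpener is pushed more than 15 mm away or tipped over (distance of sharpener_mid from where it was at the start of the episode above 0.015 m or angle between sharpener_mid's own z axis and vertical above 0.5 rad).
It also fails if it takes over 122 s, if anything falls off the work surface, if the arm or the gripper's body presses on something with over 40 N, if the wrist force passes 120 N, or if a joint passes its speed limit or range.

## Robot

A 6-joint arm with a two-finger parallel gripper is mounted at the origin on the work surface. World frame = base frame: x ahead of the robot, y to its left, z up, the work surface at z = 0. Lengths are in m, angles in rad, forces in N, time in s.
With the tool pointing down it reaches from about 0.375 to 0.9 m from the base axis. Payload 3.1 kg.
Tool frame: the origin (TCP) lies on the centre line of the jaws, within the pads' length; the fingertips stand 25 mm ahead of it and the grasp point (between the pads) lies 6 mm ahead of it (manip.tips_ahead is the distance from the TCP to the fingertips, in m); z points along the fingers, y is the direction in which the jaws open and shut (so a half turn about z gives the same grasp; the last joint's range is limited). The gripper opens to 85 mm and grips with 20 to 120 N. Pads are 22 mm wide; open, the fingers measure 114 mm over their backs; the gripper's body (76 mm by 85 mm) begins 54 mm behind the grasp point. The pads swing forward as they close: fully open they stand 13 mm farther back than shut.
Start: joints at [-1.518, 0.527, 1.433, -0, 1.181, -0.178], TCP at [0.144, -0.608, 0.256] pointing down, gripper open.
Joint ranges: [-3.08, 3.08], [-0.75, 2.2], [0.22, 2.44], [-1.43, 4.57], [0, 2.65], [-2.85, 2.85]. Speed limits (rad/s): [2.79, 2.79, 3.14, 3.14, 3.14, 3.14].

## Interface

Orientations are given as a unit quaternion [x, y, z, w].
In Python, from station import manip gives the robot as it stands.
- The arm moves only by the tool play_rows, never from a script. Its argument "steps" is a list that holds one entry, the list of rows, each a list of 6 numbers: the shift along the tool's x, y, z in m, then the turn, a rotation vector about the tool's x, y, z in degrees. In form: [[[x, y, z, rx, ry, rz], ...]]. A call has 1 to 10 rows; each row shifts and turns the commanded pose from where the row before left it, along the tool's axes as they then stand; what a row does not reach is not made up. A row lasts 1/8 s, in which the tool goes at most 62.5 mm and 10.7 degrees, less where a joint would pass 70% of its speed; a pose out of reach is approached as far as the arm can. A call is refused whole if a number of a shift passes 0.0625 or a number of a turn 10.7, either way. A call with a gripper value outside its range is refused whole. "fingers" is the opening, from 0 (shut) to 1 (fully open), set as the call begins (left out, the last holds). The fingers move at their own pace and stop on an object; "squeeze" is the grip in N (left out, the last holds). Time passes only in rows, so rows that do not move let the fingers close. It gives the time, the measured TCP pose, the force and the opening at its end, in the units of the state.
- manip.sense(): the state, without advancing time (a new reading comes with each control period).
- manip.snapshot(name): name is "scene" or "top" or "wrist"; returns a dict with "img" (480x640x3 uint8, red, green, blue), "K" (3x3 intrinsics, pixels), "world_from_camera" (4x4, takes a point from camera to world coordinates). Camera axes: x right, y down, z forward; pixel columns grow to the right and rows downward; lengths in m; the calibration is good to about 2 mm. A picture is of the moment at which its call begins. There is no depth.
- manip.sign_off(): hands the job in, once; it reports no verdict.
Trained networks look in a picture, given as the dict that the camera call returned (one of the last four; its "shot" number tells which), for a name from the list of things; names that differ only in an ending like _2 or _b are one class to them, and where a whole thing is asked for, a point or a joint stands for the part that bears it (a point fixed in the world has none). Each returns a list of dicts, best first, with "score" (0 to 1); they miss things now and then, are a little off and sometimes report something else, mostly with a low value. They report only what shows in the picture. A call takes as long as a camera call. They do not tell look-alikes from the thing itself.
- manip.regions_of(label, picture): "pixels" (480x640 bool, what is visible of it) and "rect" ([left, top, right, bottom] in pixels, round what is visible of it).
- manip.pinpoint(label, picture): "point" ([column, row] in pixels: a listed point, or the origin of a listed thing).
The state is a dict: "t": time; "q": joint angles; "qd": joint speeds; "tau": joint torques, N m; "tcp_pos": TCP position; "tool_rot": TCP orientation; "force": force on the tool from outside, world axes, zero at the start; "ft_torque": the same for the moment, N m; "finger_gap": opening from 0.0 (shut) to 1.0 (fully open).
Only numpy, scipy, OpenCV 4.12 (cv2) and the standard library are available. Lean on these libraries where they do the work, as an engineer would, in place of code of your own. Each camera call takes 0.05 s, during which the arm holds its last target.

## Working session

There is one attempt and no reset: what is moved stays moved. The work goes in short steps, Python scripts to look and compute and a tool call to move; the robot and the scene stay as the last step left them, time stands still between calls to the robot, and variables do not carry over. Pictures are saved under pics/ and viewed, and the job is handed in when it is done.

Besides the shell and the picture viewer there is one more tool, called after "Call:" as a command line: name --argument value ..., lists and objects as JSON in quotes. play_rows: Moves the arm, as the interface text tells. Its arguments: {"type":"object","properties":{"steps":{"type":"array"},"fingers":{"type":"number"},"squeeze":{"type":"number"}},"required":["steps"]}

```bash
ls; mkdir -p pics; python3 - <<'E'
from station import manip
import cv2
s=manip.sense(); print(s)
for n in ["scene","top"]:
    p=manip.snapshot(n); cv2.imwrite(f"pics/{n}0.png",p["img"][:,:,::-1]); print(n,p["K"],p["world_from_camera"])
E
```

```text
pics
{'t': 0.0, 'q': array([-1.51751642e+00,  5.28468367e-01,  1.43388012e+00, -1.38663098e-05,
        1.18138513e+00, -1.78507379e-01]), 'qd': array([ 0.0007047 , -0.00032642, -0.00104376,  0.00108811,  0.0009839 ,
        0.00104407]), 'tau': array([-7.77240007e-05, -4.42343187e+01, -1.78026652e+01, -2.16589251e-04,
        8.48556199e-03,  1.31968318e-05]), 'tcp_pos': array([ 0.14355905, -0.60762361,  0.25533925]), 'tool_rot': array([ 9.93290971e-01,  1.15636939e-01,  6.05842041e-05, -1.06878259e-03]), 'force': array([-0.04939395, -1.14178214, -0.04316117]), 'ft_torque': array([ 0.02389291, -0.00450514,  0.05204543]), 'finger_gap': 0.9985728891693877}
scene [[498.02739598   0.         323.71136921]
 [  0.         498.02739598 241.1051276 ]
 [  0.           0.           1.        ]] [[ 0.16115585  0.81239784 -0.56039142  1.14161061]
 [ 0.98690332 -0.13674726  0.08556888 -0.19501312]
 [-0.00711602 -0.56684207 -0.82379574  0.96858244]
 [ 0.          0.          0.          1.        ]]
top [[489.66488707   0.         322.57093737]
 [  0.         489.66488707 239.56460294]
 [  0.           0.           1.        ]] [[-0.02741237 -0.99560671  0.08953123  0.37216464]
 [-0.99951048  0.02865009  0.01256847 -0.11422491]
 [-0.01507833 -0.08914287 -0.99590471  1.18246491]
 [ 0.          0.          0.          1.        ]]
```

View pics/scene0.png

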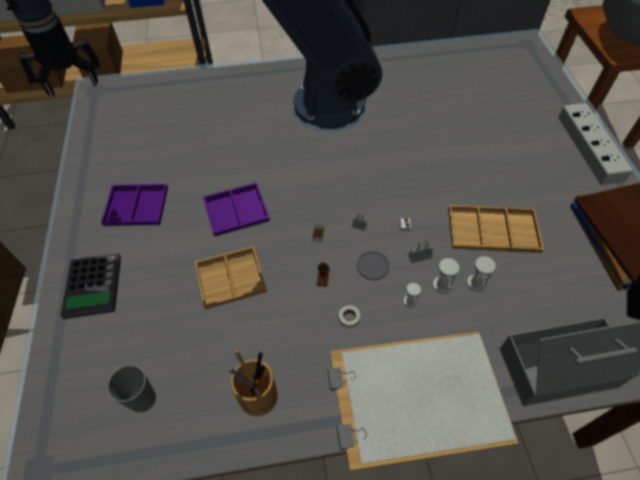

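View pics/top0.png

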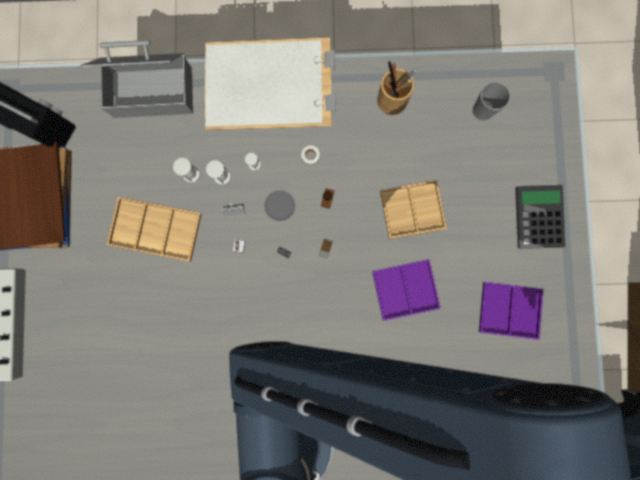

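The top view shows three hourglasses at (184,167), (217,170) and (252,160), and the one at (252,160) is the smallest. The other things are:
- Large clip (234,208), small clip (284,252)
- Sharpener (239,246), stamp (328,198)
- Eraser (326,247), tape (310,155)
- Bamboo two-bay tray (413,209), with purple look-alikes at (406,290) and (511,310)
- Three-bay tray (154,229)

```bash
cat > h.py <<'E'
from station import manip
import numpy as np, cv2
def ray(p,uv):
    K=p["K"];T=p["world_from_camera"]
    d=T[:3,:3]@np.linalg.solve(K,[uv[0],uv[1],1.0]); return T[:3,3],d
def onz(p,uv,z):
    o,d=ray(p,uv); return o+d*(z-o[2])/d[2]
def proj(p,X):
    T=p["world_from_camera"]; c=T[:3,:3].T@(np.asarray(X)-T[:3,3]); c=p["K"]@c; return c[:2]/c[2]
Z=dict(hourglass_mid=.029,clip_large_mid=.0155,clip_small_mid=.0105,eraser_mid=.0065,tape_mid=.009,stamp_mid=.026,sharpener_mid=.007,tray_two=0,tray_three=0)
E
python3 - <<'E'
from h import *
import pickle
P={n:manip.snapshot(n) for n in ["top","scene"]}
pickle.dump(P,open("p0.pkl","wb"))
for n,p in P.items():
    for k,z in Z.items():
        print(n,k)
        for d in manip.pinpoint(k,p)[:4]: print("   pin",round(d["score"],2),np.round(d["point"],1),np.round(onz(p,d["point"],z)[:2],4))
        for d in manip.regions_of(k,p)[:4]:
            print("   reg",round(d["score"],2),np.round(d["rect"],0),int(d["pixels"].sum()))
p=P["top"];c=p["img"][135:270,95:455,::-1]
cv2.imwrite("pics/crop.png",cv2.resize(c,(800,300),interpolation=cv2.INTER_CUBIC))
E
```

```text
top hourglass_mid
   pin 0.86 [187.2 168.1] [0.6579 0.2213]
   pin 0.59 [219.4 170.9] [0.6486 0.1436]
   pin 0.58 [153.5 229.5] [0.5115 0.3023]
   pin 0.46 [254.  161.2] [0.6697 0.06  ]
   reg 0.82 [172. 156. 206. 183.] 475
   reg 0.72 [208. 159. 228. 185.] 357
   reg 0.5 [244. 153. 259. 172.] 225
   reg 0.29 [321. 188. 330. 208.] 190
top clip_large_mid
   pin 0.69 [229.7 211.7] [0.551  0.1226]
   pin 0.34 [330. 195.] [ 0.5844 -0.1204]
   reg 0.82 [221. 207. 248. 218.] 235
top clip_small_mid
   pin 0.44 [284.6 250.1] [ 0.4548 -0.0076]
   reg 0.54 [280. 242. 290. 258.] 84
top eraser_mid
   pin 0.75 [320.6 248.8] [ 0.4557 -0.094 ]
   reg 0.62 [320. 239. 334. 254.] 124
top tape_mid
   pin 0.49 [309.8 156.7] [ 0.6818 -0.0738]
   reg 0.55 [299. 145. 319. 164.] 241
top stamp_mid
   pin 0.77 [330.1 196.6] [ 0.5787 -0.1204]
   reg 0.69 [324. 189. 330. 209.] 156
   reg 0.69 [105. 198. 201. 262.] 4302
top sharpener_mid
   pin 0.53 [239.1 245.3] [0.4697 0.1024]
top tray_two
   pin 0.86 [405.4 288.9] [ 0.3541 -0.2945]
   pin 0.66 [412.4 207.2] [ 0.5512 -0.3199]
   pin 0.61 [509.3 307.9] [ 0.3024
[... 813 characters left out ...]
id
   pin 0.68 [323.  271.2] [ 0.5797 -0.1116]
   reg 0.55 [315. 263. 331. 287.] 252
   reg 0.39 [312. 224. 325. 242.] 171
scene sharpener_mid
   pin 0.56 [407.  224.5] [0.473  0.1094]
   reg 0.44 [400. 222. 413. 232.] 114
   reg 0.33 [449. 204. 545. 254.] 3954
scene tray_two
   pin 0.95 [133.5 207.1] [ 0.303  -0.5442]
   pin 0.94 [229.8 279.5] [ 0.551  -0.3192]
   pin 0.57 [233.6 210.2] [ 0.3543 -0.299 ]
   reg 0.89 [202. 185. 269. 234.] 2391
   reg 0.65 [194. 248. 265. 310.] 3236
   reg 0.55 [ 98. 184. 170. 229.] 2428
   reg 0.17 [313. 224. 326. 241.] 180
scene tray_three
   pin 0.25 [322.2 270.5] [ 0.5621 -0.1108]
   reg 0.73 [402. 284. 424. 307.] 272
   reg 0.6 [447. 204. 546. 257.] 3926
```

View pics/crop.png

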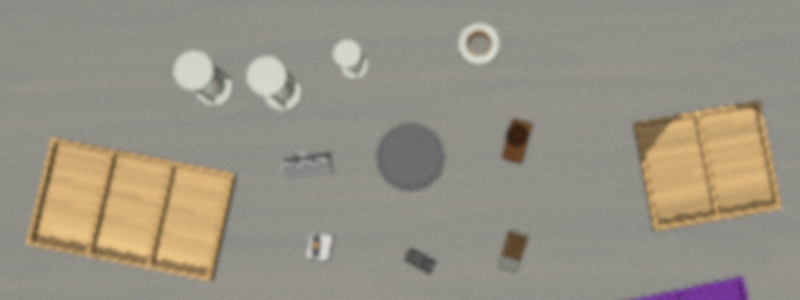

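```bash
python3 - <<'E'
from h import *
import pickle
print(manip.tips_ahead,[a for a in dir(manip) if a[0]!='_'])
P=pickle.load(open("p0.pkl","rb"))
for n,p in P.items():
  for k,i in [("tray_two",None),("tray_three",0)]:
    hsv=cv2.cvtColor(p["img"],cv2.COLOR_RGB2HSV)
    m=cv2.inRange(hsv,(8,80,60),(28,255,255))
    C={"top":{"tray_two":(413,209),"tray_three":(154,229)},"scene":{"tray_two":(230,277),"tray_three":(495,229)}}[n][k]
    w=np.zeros_like(m); w[C[1]-45:C[1]+45,C[0]-55:C[0]+55]=1; m=m*w
    m=cv2.morphologyEx(m,cv2.MORPH_CLOSE,np.ones((7,7)))
    cn=max(cv2.findContours(m,0,2)[0],key=cv2.contourArea)
    pts=np.array([onz(p,q[0],0.013)[:2] for q in cv2.convexHull(cn)],np.float32)
    r=cv2.minAreaRect(pts*1000); print(n,k,np.round(r[0],1),np.round(r[1],1),round(r[2],1), np.round(cv2.boxPoints(r)).tolist())
p=P["top"]
for k in ["eraser_mid","clip_small_mid","clip_large_mid"]:
    c={"eraser_mid":(326,247),"clip_small_mid":(284,252),"clip_large_mid":(234,210)}[k]
    cv2.imwrite(f"pics/{k}.png",cv2.resize(p["img"][c[1]-20:c[1]+20,c[0]-25:c[0]+25,::-1],(500,400),interpolation=cv2.INTER_CUBIC))
E
```

```text
0.025 ['PlanningError', 'pinpoint', 'regions_of', 'sense', 'sign_off', 'snapshot', 'tips_ahead']
top tray_two [ 544.9 -318.4] [120.3 139.7] 8.4 [[475.0, -258.0], [496.0, -396.0], [615.0, -379.0], [594.0, -241.0]]
top tray_three [515.9 308.3] [208.4 119.7] 77.2 [[434.0, 220.0], [551.0, 193.0], [597.0, 397.0], [481.0, 423.0]]
scene tray_two [ 549.3 -317.4] [127.9 140.4] 8.6 [[476.0, -258.0], [497.0, -396.0], [623.0, -377.0], [602.0, -238.0]]
scene tray_three [519.7 309.4] [209.7 129.2] 77.3 [[434.0, 221.0], [560.0, 193.0], [606.0, 397.0], [480.0, 426.0]]
```

```bash
cat >> h.py <<'E'
def ang(q):
    from scipy.spatial.transform import Rotation as R
    x=R.from_quat(q).as_matrix()[:,0]; return np.degrees(np.arctan2(x[1],x[0]))
def plan(wps,start=None,vmax=.06,wmax=10.5):
    """wps: (x,y,z,a) ; prints rows in tool frame"""
    s=manip.sense()
    if start is None: start=(*s["tcp_pos"],ang(s["tool_rot"]))
    p=np.array(start[:3],float);a=start[3]; rows=[]
    print("from",np.round(p,4),round(a,2))
    for w in wps:
        v=w[4] if len(w)>4 else vmax
        tgt=np.array(w[:3],float); da=(w[3]-a)
        n=max(1,int(np.ceil(max(np.linalg.norm(tgt-p)/v,abs(da)/wmax)-1e-6)))
        for i in range(n):
            d=(tgt-p)/(n-i); r=np.round((w[3]-a)/(n-i),1)
            c,sn=np.cos(np.radians(a)),np.sin(np.radians(a))
            row=np.round([d[0]*c+d[1]*sn, d[0]*sn-d[1]*c, -d[2]],3 if i<n-1 else 4)
            rows.append([*row.tolist(),0,0,float(-r)])
            p=p+np.array([row[0]*c+row[1]*sn,row[0]*sn-row[1]*c,-row[2]]); a+=r
        print("->",np.round(p,4),round(a,2),"rows",len(rows))
    for i in range(0,len(rows),10): print("[["+",".join("["+",".join(f"{x:g}" for x in r)+"]" for r in rows[i:i+10])+"]]")
    return p,a
E
python3 - <<'E'
from h import *
p=manip.snapshot("wrist"); cv2.imwrite("pics/w0.png",p["img"][:,:,::-1]); print(p["K"],p["world_from_camera"])
plan([(.5,-.02,.36,90)])
E
```

```text
[[408.28471854   0.         318.96852071]
 [  0.         408.28471854 239.8920807 ]
 [  0.           0.           1.        ]] [[ 2.29280053e-01 -9.39001560e-01 -2.56333234e-01  2.07468062e-01]
 [-9.73360494e-01 -2.21166829e-01 -6.04531378e-02 -5.92590981e-01]
 [ 7.31822420e-05  2.63365342e-01 -9.64696165e-01  3.73746266e-01]
 [ 0.00000000e+00  0.00000000e+00  0.00000000e+00  1.00000000e+00]]
from [ 0.1436 -0.6082  0.2563] 13.28
-> [ 0.5  -0.02  0.36] 89.98 rows 12
[[[0.04,-0.041,-0.009,0,0,-6.4],[0.044,-0.036,-0.009,0,0,-6.4],[0.048,-0.031,-0.009,0,0,-6.4],[0.051,-0.025,-0.009,0,0,-6.4],[0.054,-0.02,-0.008,0,0,-6.4],[0.056,-0.013,-0.009,0,0,-6.4],[0.057,-0.007,-0.008,0,0,-6.4],[0.057,-0.001,-0.009,0,0,-6.4],[0.057,0.006,-0.008,0,0,-6.4],[0.056,0.012,-0.009,0,0,-6.4]]]
[[[0.055,0.018,-0.008,0,0,-6.4],[0.0522,0.0248,-0.0087,0,0,-6.3]]]
```

View pics/w0.png

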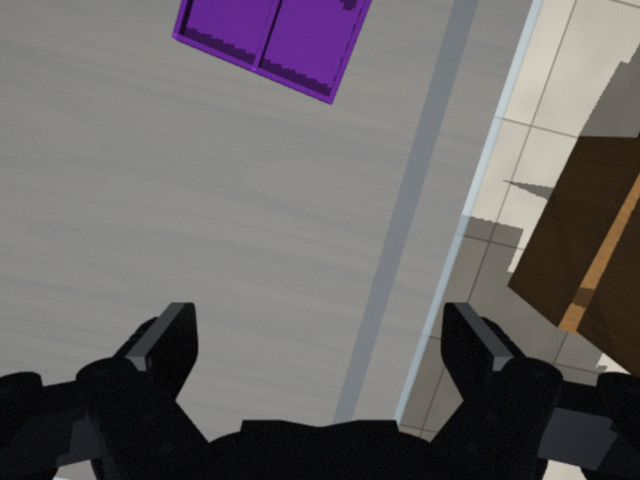

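```bash
python3 - <<'E'
from h import *
plan([(.56,0,.36,90)],vmax=.062)
E
```

```text
from [ 0.1436 -0.6082  0.2563] 13.28
-> [0.56 0.   0.36] 89.98 rows 13
[[[0.042,-0.038,-0.008,0,0,-5.9],[0.046,-0.034,-0.008,0,0,-5.9],[0.049,-0.029,-0.008,0,0,-5.9],[0.051,-0.024,-0.008,0,0,-5.9],[0.054,-0.018,-0.008,0,0,-5.9],[0.055,-0.013,-0.008,0,0,-5.9],[0.056,-0.007,-0.008,0,0,-5.9],[0.057,-0.001,-0.008,0,0,-5.9],[0.056,0.005,-0.008,0,0,-5.9],[0.056,0.011,-0.008,0,0,-5.9]]]
[[[0.054,0.016,-0.008,0,0,-5.9],[0.052,0.022,-0.008,0,0,-5.9],[0.0501,0.0273,-0.0077,0,0,-5.9]]]
```

Call:
play_rows --steps '[[[0.042,-0.038,-0.008,0,0,-5.9],[0.046,-0.034,-0.008,0,0,-5.9],[0.049,-0.029,-0.008,0,0,-5.9],[0.051,-0.024,-0.008,0,0,-5.9],[0.054,-0.018,-0.008,0,0,-5.9],[0.055,-0.013,-0.008,0,0,-5.9],[0.056,-0.007,-0.008,0,0,-5.9],[0.057,-0.001,-0.008,0,0,-5.9],[0.056,0.005,-0.008,0,0,-5.9],[0.056,0.011,-0.008,0,0,-5.9]]]'

```text
t: 3.3
tcp_pos: [0.4647, -0.1384, 0.3369]
tool_rot: [0.807, 0.591, 0.0, 0.001]
force: [0.6, -0.8, -0.1]
finger_gap: 1.003
```

Call:
play_rows --steps '[[[0.054,0.016,-0.008,0,0,-5.9],[0.052,0.022,-0.008,0,0,-5.9],[0.05,0.027,-0.008,0,0,-5.9],[0,0,0,0,0,0]]]'

```text
t: 3.8
tcp_pos: [0.5615, 0.0031, 0.3609]
tool_rot: [0.705, 0.709, 0.001, 0.001]
force: [0.0, -1.3, -0.4]
finger_gap: 0.998
```

```bash
python3 - <<'E'
from h import *
import pickle
s=manip.sense();print(s["t"],s["tcp_pos"],ang(s["tool_rot"]),s["tool_rot"],s["force"])
p=manip.snapshot("wrist"); cv2.imwrite("pics/w1.png",p["img"][:,:,::-1]); pickle.dump(p,open("p1.pkl","wb"))
for k,z in list(Z.items())[:7]:
    for d in manip.pinpoint(k,p)[:3]: print(k,round(d["score"],2),np.round(d["point"],1),np.round(onz(p,d["point"],z)[:2],4))
    for d in manip.regions_of(k,p)[:3]: print("   reg",round(d["score"],2),np.round(d["rect"],0))
E
```

```text
3.8 [0.56153802 0.00311867 0.36090896] 90.30766159944842 [0.70520528 0.7090019  0.0010683  0.0008209 ] [ 0.0176045  -1.33714241 -0.43325624]
hourglass_mid 0.7 [399.   47.3] [0.6418 0.1496]
hourglass_mid 0.69 [419.1 132.5] [0.6679 0.0664]
   reg 0.74 [399. 116. 446. 152.]
   reg 0.61 [373.  15. 432.  79.]
clip_large_mid 0.93 [317.7  79.5] [0.5597 0.1202]
clip_large_mid 0.51 [234.5 275.9] [ 0.4605 -0.1016]
clip_large_mid 0.42 [222.2 189.8] [0.4516 0.0023]
   reg 0.84 [306.  55. 328. 108.]
clip_small_mid 0.67 [222.2 191.4] [ 4.504e-01 -3.000e-04]
   reg 0.69 [214. 175. 236. 210.]
eraser_mid 0.96 [233.9 277.7] [ 0.4577 -0.1073]
   reg 0.97 [217. 262. 254. 291.]
tape_mid 0.58 [422.3 251.2] [ 0.6862 -0.0716]
tape_mid 0.29 [235.  275.5] [ 0.4597 -0.1035]
   reg 0.8 [404. 235. 444. 272.]
stamp_mid 0.77 [332.8 288.4] [ 0.5786 -0.113 ]
   reg 0.57 [313. 265. 353. 304.]
   reg 0.16 [222.  80. 250. 110.]
sharpener_mid 0.58 [235.9  94.7] [0.4706 0.1051]
   reg 0.87 [222.  82. 250. 108.]
```

View pics/w1.png

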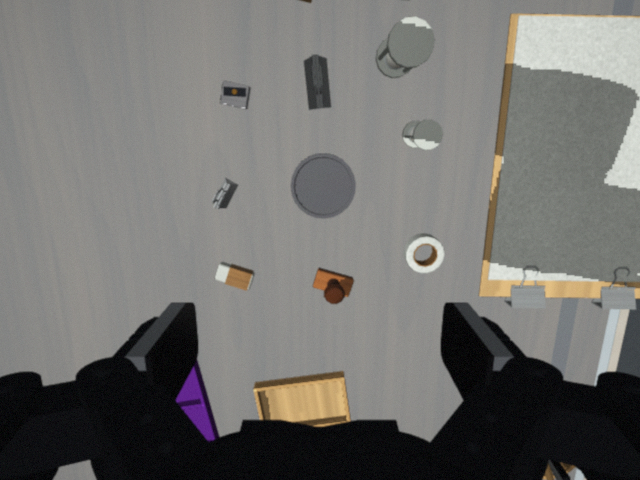

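```bash
python3 - <<'E'
from h import *
import pickle
p=pickle.load(open("p1.pkl","rb"));im=p["img"][:,:,::-1]
t=[]
for c in [(317,80),(225,192),(235,276),(420,134)]:
    t.append(cv2.resize(im[c[1]-32:c[1]+32,c[0]-40:c[0]+40],(400,300),interpolation=cv2.INTER_CUBIC))  # x5 horizontally, 4.69
cv2.imwrite("pics/c1.png",np.vstack([np.hstack(t[:2]),np.hstack(t[2:])]))
E
```

```text
(no output)
```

View pics/c1.png

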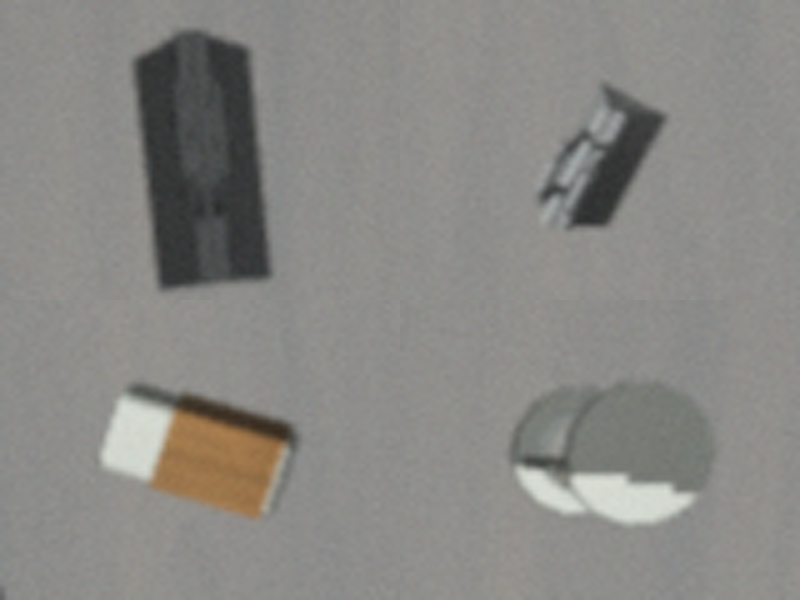

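```bash
python3 - <<'E'
from h import *
import pickle
p=pickle.load(open("p1.pkl","rb"))
f=lambda c,t,z: onz(p,(c[0]-40+t[0]/5,c[1]-32+t[1]/4.6875),z)[:2]
def rep(n,q): 
    q=np.array(q); print(n,np.round(q,4).tolist(),"c",np.round(q.mean(0),4))
L=[f((317,80),t,0.001) for t in [(136,62),(249,48),(270,275),(160,288)]]; rep("L",L)
d=(L[0]+L[1]-L[2]-L[3])/2; print(np.linalg.norm(d),np.degrees(np.arctan2(d[1],d[0])))
S=[f((225,192),t,0.001) for t in [(265,115),(208,226)]]; rep("S",S)
d=S[0]-S[1];d1=d/np.linalg.norm(d); print(np.linalg.norm(d),np.degrees(np.arctan2(d[1],d[0])),"centre",(S[0]+S[1])/2+8e-3*np.array([-d1[1],d1[0]]))
E=[f((235,276),t,0.013) for t in [(125,92),(290,145),(262,217),(100,165)]]; rep("E",E)
d=(E[1]+E[2]-E[0]-E[3])/2; print(np.linalg.norm(d),np.degrees(np.arctan2(d[1],d[0])))
print("H",f((420,134),(242,152),.058), "base",f((420,134),(185,150),0.005))
ds=[d for d in manip.regions_of("tape_mid",p)] if 0 else None
im=p["img"]
m=(cv2.cvtColor(im,cv2.COLOR_RGB2GRAY)>150).astype(np.uint8); w=np.zeros_like(m);w[225:280,395:455]=1
cn=max(cv2.findContours(m*w,0,2)[0],key=cv2.contourArea); (c,r)=cv2.minEnclosingCircle(cn); print("T",c,r,onz(p,c,.018), onz(p,(c[0]+r,c[1]),.018))
E
```

```text
L [[0.545, 0.1402], [0.5694, 0.1433], [0.5746, 0.0935], [0.5501, 0.0905]] c [0.5598 0.1169]
0.05002827600092883 95.90287457505794
S [[0.4671, 0.0064], [0.4522, -0.0217]] c [ 0.4596 -0.0077]
0.03181398630317339 62.19448985250275 centre [ 0.45255723 -0.00392235]
E [[0.4433, -0.0869], [0.4823, -0.1012], [0.4748, -0.1212], [0.4361, -0.1069]] c [ 0.4591 -0.104 ]
0.041383107192206565 -20.173433478087077
H [0.67035217 0.06486369] base [0.67144105 0.06459978]
T (424.74224853515625, 254.1409912109375) 19.99062728881836 [ 0.68689624 -0.07252958  0.018     ] [ 0.71053217 -0.07243713  0.018     ]
```

```bash
python3 - <<'E'
from h import *
import pickle
from scipy.spatial.transform import Rotation as R
p=pickle.load(open("p1.pkl","rb")); s=manip.sense(); M=R.from_quat(s["tool_rot"]).as_matrix()
for t in [-10,0,5,12,18,25,38]:
    print(t,[np.round(proj(p,s["tcp_pos"]+M@(np.array([x,y,t])/1000)),0).tolist() for x in (-11,11) for y in (-42.5,42.5)])
im=p["img"][285:405,90:250,::-1]; cv2.imwrite("pics/f.png",cv2.resize(im,(800,600)))
plan([(.670,.065,.15,90),(.670,.065,.0345,90,.05)])
E
```

```text
-10 [[178.0, 402.0], [454.0, 403.0], [171.0, 337.0], [461.0, 338.0]]
0 [[188.0, 382.0], [444.0, 383.0], [182.0, 322.0], [450.0, 323.0]]
5 [[192.0, 374.0], [440.0, 374.0], [187.0, 315.0], [445.0, 316.0]]
12 [[198.0, 362.0], [434.0, 363.0], [193.0, 306.0], [439.0, 307.0]]
18 [[203.0, 354.0], [430.0, 354.0], [198.0, 299.0], [435.0, 300.0]]
25 [[207.0, 344.0], [425.0, 345.0], [204.0, 291.0], [429.0, 292.0]]
38 [[215.0, 328.0], [417.0, 329.0], [212.0, 279.0], [421.0, 280.0]]
from [ 5.596e-01 -2.000e-04  3.603e-01] 89.97
-> [0.67  0.065 0.15 ] 89.97 rows 5
-> [0.67   0.065  0.0345] 89.97 rows 8
[[[0.013,0.022,0.042,0,0,-0],[0.013,0.022,0.042,0,0,-0],[0.013,0.022,0.042,0,0,-0],[0.013,0.022,0.042,0,0,-0],[0.0133,0.0223,0.0423,0,0,-0],[-0,0,0.039,0,0,-0],[-0,0,0.038,0,0,-0],[-0,0,0.0385,0,0,-0]]]
```

View pics/f.png

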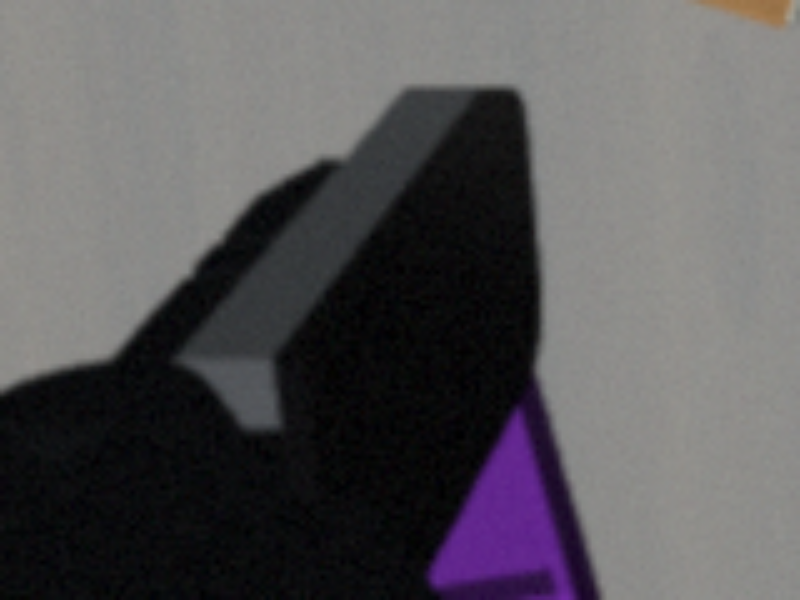

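Call:
play_rows --steps '[[[0.013,0.022,0.042,0,0,0],[0.013,0.022,0.042,0,0,0],[0.013,0.022,0.042,0,0,0],[0.013,0.022,0.042,0,0,0],[0.013,0.022,0.042,0,0,0],[0,0,0.039,0,0,0],[0,0,0.038,0,0,0],[0,0,0.038,0,0,0],[0,0,0,0,0,0]]]' --squeeze 40

```text
t: 5.68
tcp_pos: [0.667, 0.0652, 0.0318]
tool_rot: [0.707, 0.707, -0.003, -0.003]
force: [-0.4, -0.1, -0.2]
finger_gap: 0.998
```

Call:
play_rows --steps '[[[0,0,0,0,0,0],[0,0,0,0,0,0],[0,0,0,0,0,0],[0,0,0,0,0,0],[0,0,0,0,0,0],[0,0,0,0,0,0]]]' --fingers 0

```text
t: 6.42
tcp_pos: [0.6706, 0.0649, 0.0369]
tool_rot: [0.707, 0.707, 0.001, 0.001]
force: [-0.7, 0.3, 5.7]
finger_gap: 0.292
```

```bash
python3 - <<'E'
from h import *
p=manip.snapshot("wrist"); cv2.imwrite("pics/w2.png",p["img"][:,:,::-1])
s=manip.sense();print(s["t"],s["force"],s["finger_gap"])
# hourglass -> tray two bay A (.540,-.285)
plan([(.670,.062,.10,90),(.56,-.22,.10,98.4),(.540,-.285,.10,98.4),(.540,-.285,.0405,98.4,.04)])
E
```

```text
6.475 [-0.60065611 -0.0488091   6.5338454 ] 0.28619504047184036
from [0.6706 0.0649 0.0369] 89.98
-> [0.67  0.062 0.1  ] 89.98 rows 2
-> [ 0.56 -0.22  0.1 ] 98.38 rows 8
-> [ 0.54  -0.285  0.1  ] 98.38 rows 10
-> [ 0.54   -0.285   0.0405] 98.38 rows 12
[[[-0.001,-0,-0.032,0,0,-0],[-0.0019,-0.0006,-0.0311,0,0,-0],[-0.047,-0.018,0,0,0,-1.4],[-0.047,-0.02,0,0,0,-1.4],[-0.046,-0.021,0,0,0,-1.4],[-0.045,-0.022,0,0,0,-1.4],[-0.045,-0.022,0,0,0,-1.4],[-0.0446,-0.0238,0,0,0,-1.4],[-0.031,-0.015,0,0,0,-0],[-0.0304,-0.0143,0,0,0,-0]]]
[[[0,-0,0.03,0,0,-0],[0,-0,0.0295,0,0,-0]]]
```

View pics/w2.png

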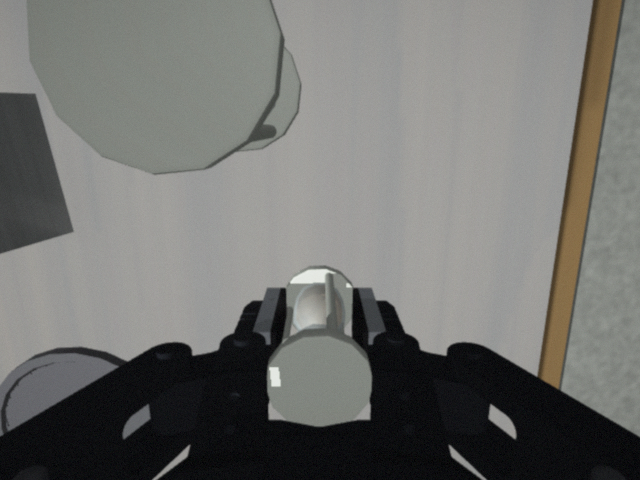

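Call:
play_rows --steps '[[[-0.001,0,-0.035,0,0,0],[-0.002,-0.001,-0.045,0,0,0],[-0.047,-0.018,0,0,0,-1.4],[-0.047,-0.02,0,0,0,-1.4],[-0.046,-0.021,0,0,0,-1.4],[-0.045,-0.022,0,0,0,-1.4],[-0.045,-0.022,0,0,0,-1.4],[-0.045,-0.024,0,0,0,-1.4],[-0.031,-0.015,0,0,0,0],[-0.03,-0.014,0,0,0,0]]]'

```text
t: 7.72
tcp_pos: [0.538, -0.2865, 0.1153]
tool_rot: [0.654, 0.757, 0.0, -0.0]
force: [0.5, -0.2, -0.1]
finger_gap: 0.289
```

Call:
play_rows --steps '[[[0,0,0.035,0,0,0],[0,0,0,0,0,0],[0,0,0,0,0,0]]]'

```text
t: 8.1
tcp_pos: [0.5389, -0.2847, 0.0807]
tool_rot: [0.653, 0.757, 0.0, -0.0]
force: [-0.2, -0.1, 0.0]
finger_gap: 0.292
```

```bash
python3 - <<'E'
from h import *
p=manip.snapshot("wrist"); cv2.imwrite("pics/w3.png",p["img"][:,:,::-1])
s=manip.sense();print(s["t"],s["tcp_pos"],ang(s["tool_rot"]),s["force"],s["finger_gap"])
E
```

```text
8.15 [ 0.53935273 -0.2848462   0.08118477] 98.43156803166808 [ 0.25909583 -0.4070644   0.03917311] 0.2923698650390794
```

View pics/w3.png

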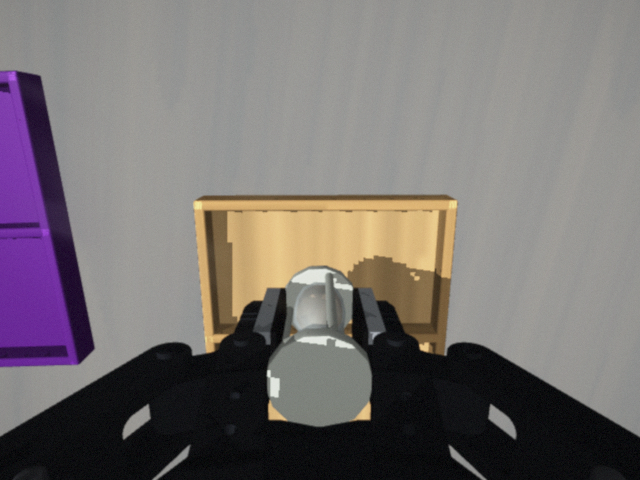

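```bash
python3 - <<'E'
from h import *
p=manip.snapshot("wrist")
s=manip.sense()
for uv in [(200,203),(452,203),(210,211),(445,210),(212,325),(440,328)]: print(uv,np.round(onz(p,uv,.016)[:2],4))
y=np.array([-.146,.989])
for uv in [(200,203),(452,203),(212,325),(440,328)]: print(uv, onz(p,uv,.016)[:2]@y, "tcp",s["tcp_pos"][:2]@y)
E
```

```text
(200, 203) [ 0.4802 -0.2587]
(452, 203) [ 0.593  -0.2421]
(210, 211) [ 0.4849 -0.2617]
(445, 210) [ 0.5906 -0.2457]
(212, 325) [ 0.4903 -0.3186]
(440, 328) [ 0.6016 -0.3039]
(200, 203) -0.32597863243253594 tcp -0.3605692037137184
(452, 203) -0.3259979007143998 tcp -0.3605692037137184
(212, 325) -0.3866597702584099 tcp -0.3605692037137184
(440, 328) -0.38835755761971624 tcp -0.3605692037137184
```

Call:
play_rows --steps '[[[0,0,0.025,0,0,0],[0,0,0.013,0,0,0],[0,0,0,0,0,0],[0,0,0,0,0,0]]]'

```text
t: 8.7
tcp_pos: [0.5391, -0.2852, 0.0429]
tool_rot: [0.653, 0.757, 0.0, 0.0]
force: [-0.0, -0.5, -0.5]
finger_gap: 0.289
```

Call:
play_rows --steps '[[[0,0,0,0,0,0],[0,0,0,0,0,0],[0,0,0,0,0,0],[0,0,0,0,0,0],[0,0,-0.03,0,0,0],[0,0,-0.05,0,0,0],[0,0,-0.05,0,0,0]]]' --fingers 0.65

```text
t: 9.57
tcp_pos: [0.5384, -0.2849, 0.1732]
tool_rot: [0.654, 0.757, -0.0, -0.001]
force: [-0.2, 0.2, -0.7]
finger_gap: 0.652
```

```bash
python3 - <<'E'
from h import *
p=manip.snapshot("wrist"); cv2.imwrite("pics/w4.png",p["img"][:,:,::-1])
s=manip.sense();print(s["t"],s["tcp_pos"],ang(s["tool_rot"]),s["force"],s["finger_gap"])
# to large clip (.560,.117), a=186
plan([(.56,-.15,.17,128),(.560,.117,.15,186),(.560,.117,.09,186)])
E
```

```text
9.625 [ 0.54174179 -0.28719435  0.18054863] 98.39589483877569 [ 0.10035745 -0.29527941  2.90177707] 0.6527452106343069
from [ 0.5417 -0.2872  0.1805] 98.4
-> [ 0.56   -0.1499  0.17  ] 128.0 rows 3
-> [0.56  0.117 0.15 ] 186.0 rows 9
-> [0.56  0.117 0.09 ] 186.0 rows 11
[[[0.044,0.013,0.004,0,0,-9.9],[0.042,0.02,0.003,0,0,-9.9],[0.0374,0.0269,0.0035,0,0,-9.8],[0.035,0.027,0.003,0,0,-9.7],[0.03,0.033,0.003,0,0,-9.7],[0.024,0.038,0.004,0,0,-9.7],[0.017,0.041,0.003,0,0,-9.6],[0.01,0.043,0.004,0,0,-9.7],[0.0033,0.0445,0.003,0,0,-9.6],[-0,0,0.03,0,0,-0]]]
[[[-0,0,0.03,0,0,-0]]]
```

View pics/w4.png

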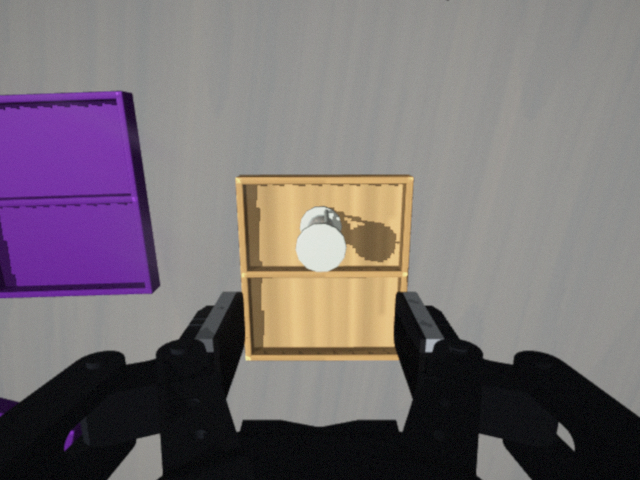

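```bash
python3 - <<'E'
from h import *
plan([(.56,-.15,.17,128),(.560,.117,.14,186),(.560,.117,.09,186)],start=(.5395,-.285,.1723,98.4),vmax=.062)
E
```

```text
from [ 0.5395 -0.285   0.1723] 98.4
-> [ 0.56 -0.15  0.17] 128.0 rows 3
-> [0.56  0.117 0.14 ] 186.0 rows 9
-> [0.56  0.117 0.09 ] 186.0 rows 10
[[[0.044,0.013,0.001,0,0,-9.9],[0.04,0.021,0.001,0,0,-9.8],[0.0365,0.0271,0.0003,0,0,-9.9],[0.035,0.027,0.005,0,0,-9.7],[0.03,0.033,0.005,0,0,-9.7],[0.024,0.038,0.005,0,0,-9.7],[0.017,0.041,0.005,0,0,-9.6],[0.01,0.043,0.005,0,0,-9.7],[0.0033,0.0446,0.005,0,0,-9.6],[-0,0,0.05,0,0,-0]]]
```

Call:
play_rows --steps '[[[0.044,0.013,0.001,0,0,-9.9],[0.04,0.021,0.001,0,0,-9.8],[0.0365,0.027,0,0,0,-9.9],[0.035,0.027,0.005,0,0,-9.7],[0.03,0.033,0.005,0,0,-9.7],[0.024,0.038,0.005,0,0,-9.7],[0.017,0.041,0.005,0,0,-9.6],[0.01,0.043,0.005,0,0,-9.7],[0.003,0.0445,0.005,0,0,-9.6],[0,0,0.04,0,0,0]]]' --fingers 0.95

```text
t: 10.88
tcp_pos: [0.5616, 0.12, 0.102]
tool_rot: [-0.055, 0.998, 0.0, 0.004]
force: [-0.4, -1.2, -0.7]
finger_gap: 0.95
```

Call:
play_rows --steps '[[[0,0,0,0,0,0],[0,0,0,0,0,0]]]'

```text
t: 11.12
tcp_pos: [0.56, 0.1163, 0.1008]
tool_rot: [-0.052, 0.999, -0.0, 0.0]
force: [-0.8, -0.0, 0.3]
finger_gap: 0.947
```

```bash
python3 - <<'E'
from h import *
p=manip.snapshot("wrist"); cv2.imwrite("pics/w5.png",p["img"][:,:,::-1])
s=manip.sense();print(s["t"],s["tcp_pos"],ang(s["tool_rot"]),s["tool_rot"],s["force"],s["finger_gap"])
for x in manip.pinpoint("clip_large_mid",p): print(x["score"],x["point"],onz(p,x["point"],.0155))
E
```

```text
11.175 [0.56044402 0.11613856 0.10133479] -174.07847258785955 [-5.16519753e-02  9.98664740e-01 -4.72569491e-05  8.99374739e-04] [ 0.80166927 -1.14545745  0.58111844] 0.9504010266398496
0.85 [320.3, 258.9] [0.5580218  0.11720386 0.0155    ]
```

View pics/w5.png

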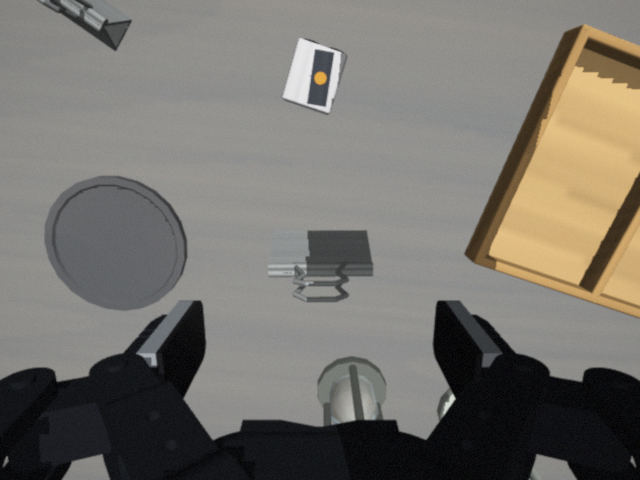

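Call:
play_rows --steps '[[[0.001,0,0.04,0,0,0],[0,0,0.033,0,0,0],[0,0,0,0,0,0]]]'

```text
t: 11.6
tcp_pos: [0.5577, 0.116, 0.0264]
tool_rot: [-0.052, 0.999, 0.0, -0.002]
force: [-0.0, 1.2, -0.0]
finger_gap: 0.947
```

Call:
play_rows --steps '[[[0,0,0,0,0,0],[0,0,0,0,0,0],[0,0,0,0,0,0],[0,0,0,0,0,0],[0,0,0,0,0,0]]]' --fingers 0

```text
t: 12.22
tcp_pos: [0.5601, 0.1165, 0.0294]
tool_rot: [-0.052, 0.999, -0.0, 0.002]
force: [-0.1, -0.9, 7.7]
finger_gap: 0.586
```

Call:
play_rows --steps '[[[0,0,-0.02,0,0,0],[0,0,-0.03,0,0,0],[0,0,-0.043,0,0,0],[0,0,0,0,0,0]]]'

```text
t: 12.72
tcp_pos: [0.5611, 0.1168, 0.1242]
tool_rot: [-0.052, 0.999, -0.0, 0.004]
force: [0.7, -0.9, -1.0]
finger_gap: 0.585
```

```bash
python3 - <<'E'
from h import *
p=manip.snapshot("wrist"); cv2.imwrite("pics/w6.png",p["img"][:,:,::-1])
s=manip.sense();print(s["t"],s["tcp_pos"],ang(s["tool_rot"]),s["tool_rot"],s["force"],s["finger_gap"])
plan([(.57,-.15,.14,130),(.550,-.351,.14,98.4)],start=(.559,.117,.1203,186),vmax=.06)
E
```

```text
12.775 [0.55969496 0.11669599 0.12243397] -174.01334386251048 [-5.22190690e-02  9.98633046e-01 -8.51005981e-05  2.28068749e-03] [-0.18777725 -0.1157164  -0.61210531] 0.5908903037655594
from [0.559  0.117  0.1203] 186
-> [ 0.57 -0.15  0.14] 130.0 rows 6
-> [ 0.55  -0.351  0.14 ] 98.4 rows 10
[[[0.003,-0.044,-0.003,0,0,9.3],[-0.004,-0.044,-0.003,0,0,9.3],[-0.012,-0.043,-0.003,0,0,9.3],[-0.018,-0.041,-0.004,0,0,9.4],[-0.025,-0.037,-0.003,0,0,9.3],[-0.0307,-0.0327,-0.0037,0,0,9.4],[-0.035,-0.036,-0,0,0,7.9],[-0.04,-0.031,-0,0,0,7.9],[-0.044,-0.025,-0,0,0,7.9],[-0.0469,-0.0191,-0,0,0,7.9]]]
```

View pics/w6.png

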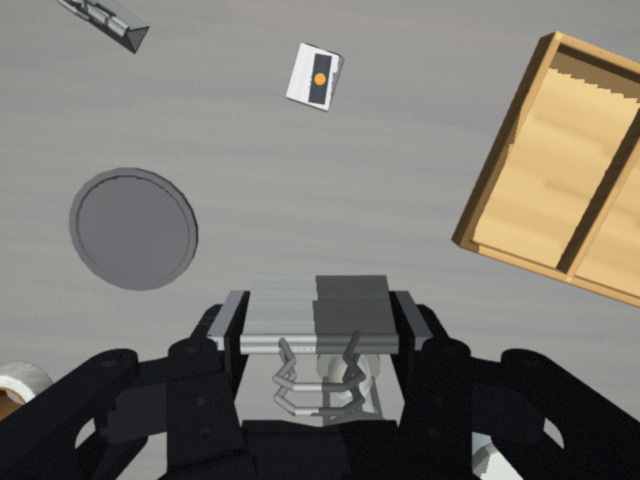

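Call:
play_rows --steps '[[[0.003,-0.044,-0.003,0,0,9.3],[-0.004,-0.044,-0.003,0,0,9.3],[-0.012,-0.043,-0.003,0,0,9.3],[-0.018,-0.041,-0.004,0,0,9.4],[-0.025,-0.037,-0.003,0,0,9.3],[-0.0305,-0.0325,-0.004,0,0,9.4],[-0.035,-0.036,0,0,0,7.9],[-0.04,-0.031,0,0,0,7.9],[-0.044,-0.025,0,0,0,7.9],[-0.047,-0.019,0,0,0,7.9]]]'

```text
t: 14.02
tcp_pos: [0.5484, -0.3522, 0.1388]
tool_rot: [0.655, 0.755, 0.0, -0.001]
force: [0.1, 0.4, -0.5]
finger_gap: 0.589
```

Call:
play_rows --steps '[[[0,0,0.03,0,0,0],[0,0,0.03,0,0,0],[0,0,0,0,0,0]]]'

```text
t: 14.4
tcp_pos: [0.547, -0.3493, 0.0765]
tool_rot: [0.654, 0.757, 0.0, -0.004]
force: [0.3, -0.4, -0.5]
finger_gap: 0.587
```

```bash
python3 - <<'E'
from h import *
p=manip.snapshot("wrist"); cv2.imwrite("pics/w7.png",p["img"][:,:,::-1])
s=manip.sense();print(s["t"],s["tcp_pos"],ang(s["tool_rot"]),s["force"],s["finger_gap"])
E
```

```text
14.45 [ 0.54830342 -0.35016298  0.07837294] 98.37526401044404 [ 0.50137145 -0.22473195  0.31327506] 0.5831378872113767
```

View pics/w7.png

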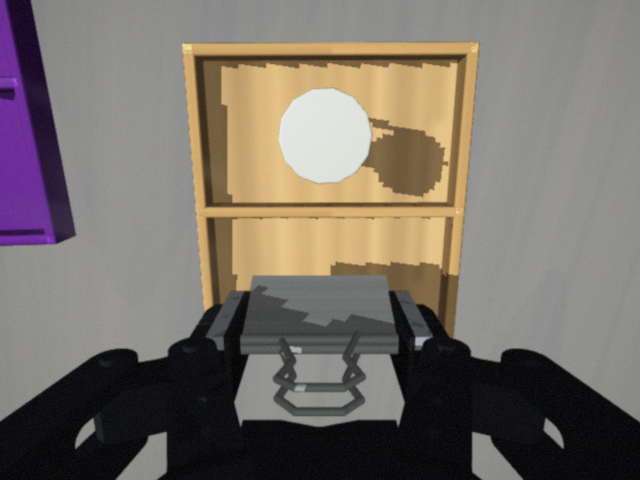

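Call:
play_rows --steps '[[[0,0.003,0.025,0,0,0],[0,0,0.015,0,0,0],[0,0,0.006,0,0,0],[0,0,0,0,0,0],[0,0,0,0,0,0]]]'

```text
t: 15.08
tcp_pos: [0.5529, -0.3511, 0.0351]
tool_rot: [0.654, 0.757, -0.0, 0.001]
force: [0.1, 0.2, -0.4]
finger_gap: 0.588
```

Call:
play_rows --steps '[[[0,0,0,0,0,0],[0,0,0,0,0,0],[0,0,0,0,0,0],[0,0,-0.02,0,0,0],[0,0,-0.05,0,0,0],[0,0,-0.056,0,0,0],[0,0,0,0,0,0]]]' --fingers 0.75

```text
t: 15.95
tcp_pos: [0.5555, -0.3533, 0.1675]
tool_rot: [0.653, 0.757, -0.0, 0.007]
force: [0.5, -0.7, -0.6]
finger_gap: 0.752
```

```bash
python3 - <<'E'
from h import *
p=manip.snapshot("wrist"); cv2.imwrite("pics/w8.png",p["img"][:,:,::-1])
s=manip.sense();print(s["t"],s["tcp_pos"],ang(s["tool_rot"]),s["force"],s["finger_gap"])
# tape (.687,-.0725): jaw along x a=90
plan([(.687,-.0725,.15,90),(.687,-.0725,.09,90)],start=(.553,-.3505,.160,98.4),vmax=.06)
E
```

```text
16.0 [ 0.55392848 -0.35199784  0.16456601] 98.38730122755338 [-0.8072712   0.64273452 -0.78529652] 0.7509011697059723
from [ 0.553  -0.3505  0.16  ] 98.4
-> [ 0.687  -0.0725  0.15  ] 90.0 rows 6
-> [ 0.687  -0.0725  0.09  ] 90.0 rows 7
[[[0.043,0.029,0.002,0,0,1.4],[0.043,0.028,0.002,0,0,1.4],[0.044,0.027,0.002,0,0,1.4],[0.044,0.025,0.001,0,0,1.4],[0.045,0.025,0.002,0,0,1.4],[0.0463,0.0231,0.001,0,0,1.4],[-0,0,0.06,0,0,-0]]]
```

View pics/w8.png

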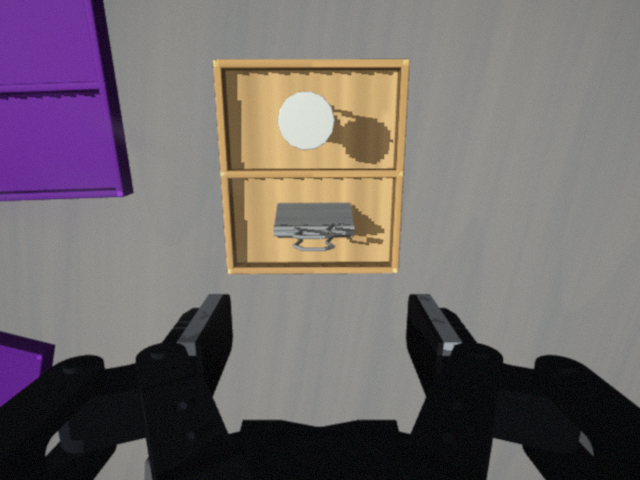

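Call:
play_rows --steps '[[[0.043,0.029,0.002,0,0,1.4],[0.043,0.028,0.002,0,0,1.4],[0.044,0.027,0.002,0,0,1.4],[0.044,0.025,0.001,0,0,1.4],[0.045,0.025,0.002,0,0,1.4],[0.0465,0.023,0.001,0,0,1.4],[0,0,0.03,0,0,0],[0,0,0.03,0,0,0],[0,0,0,0,0,0]]]' --fingers 0.9

```text
t: 17.12
tcp_pos: [0.6833, -0.0715, 0.0865]
tool_rot: [0.707, 0.707, -0.002, -0.004]
force: [-0.2, -0.3, 0.3]
finger_gap: 0.9
```

```bash
python3 - <<'E'
from h import *
p=manip.snapshot("wrist"); cv2.imwrite("pics/w9.png",p["img"][:,:,::-1])
s=manip.sense();print(s["t"],s["tcp_pos"],ang(s["tool_rot"]),s["force"],s["finger_gap"])
for x in manip.pinpoint("tape_mid",p): print(x["score"],x["point"],onz(p,x["point"],.009))
E
```

```text
17.175 [ 0.68489305 -0.07216646  0.08846908] 89.98153403214718 [ 0.11684009 -0.46932199  0.15709079] 0.9037674773104709
```

View pics/w9.png

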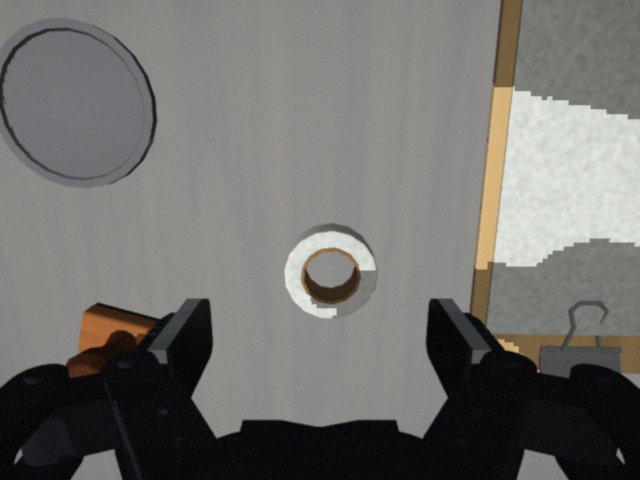

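```bash
python3 - <<'E'
from h import *
p=manip.snapshot("wrist")
s=manip.sense();print(s["t"],s["tcp_pos"])
for uv,z in [((471,330),.005),((480,270),.005),((540,345),.01),((155,320),.01),((331,275),.018),((287,275),.018),((375,275),.018)]: print(uv,np.round(onz(p,uv,z),4))
E
```

```text
17.275 [ 0.68682715 -0.07296903  0.0909785 ]
(471, 330) [ 0.7681 -0.1121  0.005 ]
(480, 270) [ 0.7694 -0.0774  0.005 ]
(540, 345) [ 0.8041 -0.1184  0.01  ]
(155, 320) [ 0.5981 -0.1035  0.01  ]
(331, 275) [ 0.6909 -0.0753  0.018 ]
(287, 275) [ 0.6692 -0.0753  0.018 ]
(375, 275) [ 0.7126 -0.0753  0.018 ]
```

Call:
play_rows --steps '[[[-0.0025,0.003,0.03,0,0,0],[0,0,0.032,0,0,0],[0,0,0,0,0,0]]]'

```text
t: 17.65
tcp_pos: [0.6881, -0.0751, 0.0272]
tool_rot: [0.707, 0.707, -0.001, -0.002]
force: [-0.4, -0.5, 0.9]
finger_gap: 0.898
```

Call:
play_rows --steps '[[[0,0,0,0,0,0],[0,0,0,0,0,0],[0,0,0,0,0,0],[0,0,0,0,0,0],[0,0,0,0,0,0]]]' --fingers 0

```text
t: 18.27
tcp_pos: [0.6909, -0.0756, 0.0311]
tool_rot: [0.707, 0.707, 0.001, 0.002]
force: [-0.3, -0.3, 6.7]
finger_gap: 0.515
```

Call:
play_rows --steps '[[[0,0,-0.03,0,0,0],[0,0,-0.04,0,0,0],[0,0,-0.042,0,0,0],[0,0,0,0,0,0],[0,0,0,0,0,0]]]'

```text
t: 18.9
tcp_pos: [0.689, -0.0749, 0.1405]
tool_rot: [0.707, 0.707, -0.0, -0.0]
force: [0.4, -0.4, -0.9]
finger_gap: 0.517
```

```bash
python3 - <<'E'
from h import *
p=manip.snapshot("wrist"); cv2.imwrite("pics/w10.png",p["img"][:,:,::-1])
s=manip.sense();print(s["t"],s["tcp_pos"],ang(s["tool_rot"]),s["force"],s["finger_gap"])
# farthest bay (.531,.374), a=77 ; go over big hourglasses high
plan([(.60,.15,.19,84),(.531,.374,.14,77)],start=(.690,-.075,.140,90),vmax=.06)
E
```

```text
18.95 [ 0.68846492 -0.07479215  0.13943794] 89.98155857788086 [-0.73480111  0.22215986 -0.85328062] 0.5178867161979366
from [ 0.69  -0.075  0.14 ] 90
-> [0.6    0.1501 0.19  ] 84.0 rows 5
-> [0.531 0.374 0.14 ] 77.0 rows 9
[[[0.045,-0.018,-0.01,0,0,1.2],[0.045,-0.019,-0.01,0,0,1.2],[0.044,-0.02,-0.01,0,0,1.2],[0.044,-0.021,-0.01,0,0,1.2],[0.043,-0.0213,-0.01,0,0,1.2],[0.054,-0.023,0.013,0,0,1.7],[0.053,-0.025,0.012,0,0,1.8],[0.052,-0.026,0.013,0,0,1.7],[0.052,-0.0276,0.012,0,0,1.8]]]
```

View pics/w10.png

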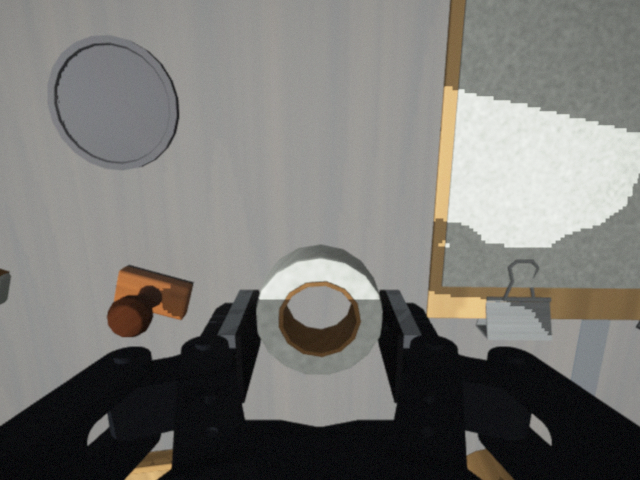

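Call:
play_rows --steps '[[[0.045,-0.018,-0.01,0,0,1.2],[0.045,-0.019,-0.01,0,0,1.2],[0.044,-0.02,-0.01,0,0,1.2],[0.044,-0.021,-0.01,0,0,1.2],[0.043,-0.0215,-0.01,0,0,1.2],[0.054,-0.023,0.013,0,0,1.7],[0.053,-0.025,0.012,0,0,1.8],[0.052,-0.026,0.013,0,0,1.7],[0.052,-0.0275,0.012,0,0,1.8],[0,0,0.03,0,0,0]]]'

```text
t: 20.2
tcp_pos: [0.5286, 0.3785, 0.1093]
tool_rot: [0.781, 0.625, 0.001, -0.0]
force: [0.4, -0.7, -0.1]
finger_gap: 0.515
```

Call:
play_rows --steps '[[[0,0,0.03,0,0,0],[0,0,0,0,0,0],[0,0,0,0,0,0]]]'

```text
t: 20.58
tcp_pos: [0.5307, 0.3738, 0.0802]
tool_rot: [0.783, 0.622, -0.0, -0.0]
force: [-0.1, 0.2, 0.4]
finger_gap: 0.514
```

```bash
python3 - <<'E'
from h import *
p=manip.snapshot("wrist"); cv2.imwrite("pics/w11.png",p["img"][:,:,::-1])
s=manip.sense();print(s["t"],s["tcp_pos"],ang(s["tool_rot"]),s["force"],s["finger_gap"])
E
```

```text
20.625 [0.531209   0.37390099 0.08095683] 76.95288992760096 [ 0.1187096   0.62200922 -0.58127466] 0.5128640782490113
```

View pics/w11.png

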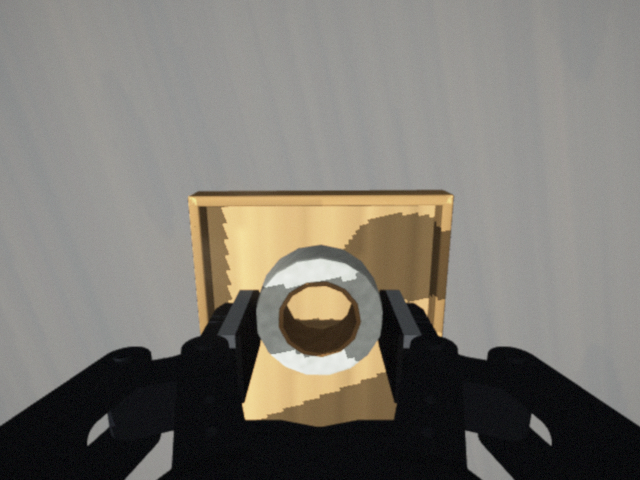

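Call:
play_rows --steps '[[[0.003,0,0.025,0,0,0],[0,0,0.014,0,0,0],[0,0,0.0055,0,0,0],[0,0,0,0,0,0],[0,0,0,0,0,0]]]'

```text
t: 21.25
tcp_pos: [0.5317, 0.377, 0.0365]
tool_rot: [0.783, 0.622, 0.001, 0.0]
force: [-0.1, 0.7, 0.3]
finger_gap: 0.519
```

Call:
play_rows --steps '[[[0,0,0,0,0,0],[0,0,0,0,0,0],[0,0,0,0,0,0],[0,0,-0.02,0,0,0],[0,0,-0.05,0,0,0],[0,0,-0.055,0,0,0],[0,0,0,0,0,0]]]' --fingers 0.7

```text
t: 22.12
tcp_pos: [0.5346, 0.3787, 0.1679]
tool_rot: [0.783, 0.622, 0.006, 0.001]
force: [0.1, 0.6, 0.3]
finger_gap: 0.698
```

```bash
python3 - <<'E'
from h import *
p=manip.snapshot("wrist"); cv2.imwrite("pics/w12.png",p["img"][:,:,::-1])
s=manip.sense();print(s["t"],s["tcp_pos"],ang(s["tool_rot"]),s["force"],s["finger_gap"])
# small clip (.4525,-.004), jaw yaw 62 -> a=152
plan([(.49,.20,.15,110),(.4525,-.004,.11,152)],start=(.532,.377,.160,77),vmax=.06)
E
```

```text
22.175 [0.53284556 0.37772375 0.16500615] 76.98940697451894 [-0.12183593 -0.08583098 -0.68155001] 0.701193337433561
from [0.532 0.377 0.16 ] 77
-> [0.49 0.2  0.15] 110.0 rows 4
-> [ 0.4525 -0.004   0.11  ] 152.0 rows 8
[[[-0.045,-0,0.003,0,0,-8.2],[-0.045,-0.007,0.002,0,0,-8.3],[-0.044,-0.013,0.003,0,0,-8.2],[-0.0411,-0.0196,0.002,0,0,-8.3],[-0.045,-0.026,0.01,0,0,-10.5],[-0.039,-0.034,0.01,0,0,-10.5],[-0.032,-0.041,0.01,0,0,-10.5],[-0.0246,-0.0454,0.01,0,0,-10.5]]]
```

View pics/w12.png

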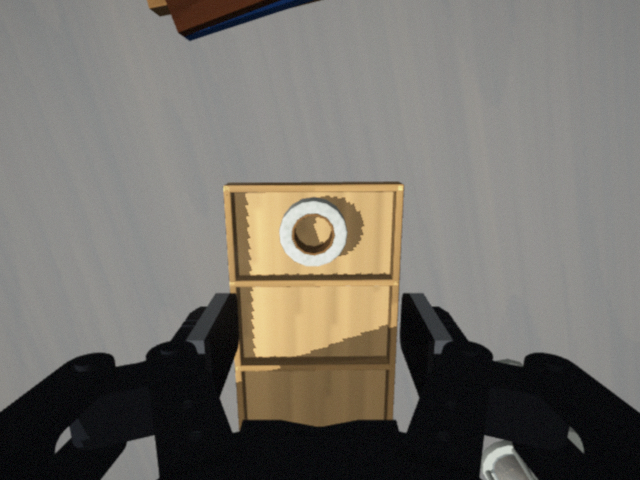

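Call:
play_rows --steps '[[[-0.045,0,0.003,0,0,-8.2],[-0.045,-0.007,0.002,0,0,-8.3],[-0.044,-0.013,0.003,0,0,-8.2],[-0.041,-0.0195,0.002,0,0,-8.3],[-0.045,-0.026,0.01,0,0,-10.5],[-0.039,-0.034,0.01,0,0,-10.5],[-0.032,-0.041,0.01,0,0,-10.5],[-0.0245,-0.0455,0.01,0,0,-10.5],[0,0,0.02,0,0,0],[0,0,0,0,0,0]]]'

```text
t: 23.42
tcp_pos: [0.4506, 0.0072, 0.0917]
tool_rot: [0.263, 0.965, -0.0, -0.002]
force: [-0.2, 0.3, -0.1]
finger_gap: 0.7
```

Call:
play_rows --steps '[[[0,0,0,0,0,0]]]'

```text
t: 23.55
tcp_pos: [0.4519, 0.008, 0.093]
tool_rot: [0.262, 0.965, 0.0, -0.0]
force: [0.2, 0.3, -0.4]
finger_gap: 0.703
```

```bash
python3 - <<'E'
from h import *
p=manip.snapshot("wrist"); cv2.imwrite("pics/w13.png",p["img"][:,:,::-1])
s=manip.sense();print(s["t"],s["tcp_pos"],ang(s["tool_rot"]),s["force"],s["finger_gap"])
for x in manip.pinpoint("clip_small_mid",p): print(x["score"],x["point"],onz(p,x["point"],.0105))
for x in manip.regions_of("clip_small_mid",p): print(x["score"],x["rect"])
E
```

```text
23.6 [0.45223958 0.00807057 0.09322742] 149.68476788457386 [-0.14278335  0.59316911 -0.77029841] 0.6998728712618945
0.67 [299.7, 272.3] [ 0.45048816 -0.00306399  0.0105    ]
0.8 [267.0, 252.4, 330.4, 306.1]
```

View pics/w13.png

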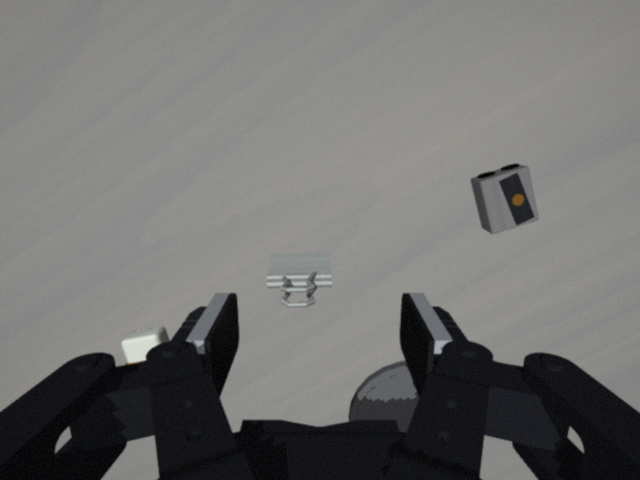

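```bash
python3 - <<'E'
from h import *
p=manip.snapshot("wrist"); s=manip.sense()
a=np.radians(ang(s["tool_rot"])); print(s["tcp_pos"],np.degrees(a))
L=onz(p,(268,255),.001)[:2];R=onz(p,(331,255),.001)[:2]
J1=onz(p,(267,284),.021)[:2];J2=onz(p,(332,284),.021)[:2]
tx=np.array([np.cos(a),np.sin(a)]);ty=np.array([np.sin(a),-np.cos(a)])
for q in (L,R,J1,J2): d=q-s["tcp_pos"][:2]; print(q,"tool",d@tx,d@ty)
c=(L+R)/2-tx*.008; d=c-s["tcp_pos"][:2]; print(c,d@tx,d@ty)
E
```

```text
[0.45250772 0.00807464 0.09345718] 149.69484908610943
[ 0.43697992 -0.0148312 ] tool 0.0018475235911778842 -0.02761116816906957
[0.45411291 0.0144453 ] tool 0.0018288260444048654 0.00631009780814252
[ 0.4453826  -0.01788443] tool -0.006947606955400615 -0.026007148335294165
[0.4616978 0.0099916] tool -0.006966948116018006 0.0062923629621715
[ 0.45245322 -0.00422979] -0.006161825182208619 -0.010650535180463527
```

Call:
play_rows --steps '[[[-0.0065,-0.0103,0.03,0,0,0],[0,0,0.036,0,0,0],[0,0,0,0,0,0]]]'

```text
t: 24.12
tcp_pos: [0.4515, -0.0041, 0.0256]
tool_rot: [0.262, 0.965, -0.0, -0.002]
force: [0.0, -0.1, 1.0]
finger_gap: 0.702
```

Call:
play_rows --steps '[[[0,0,0,0,0,0],[0,0,0,0,0,0],[0,0,0,0,0,0],[0,0,0,0,0,0],[0,0,0,0,0,0]]]' --fingers 0

```text
t: 24.75
tcp_pos: [0.4533, -0.0046, 0.0283]
tool_rot: [0.262, 0.965, 0.0, 0.001]
force: [-0.1, 1.4, 7.4]
finger_gap: 0.357
```

Call:
play_rows --steps '[[[0,0,-0.03,0,0,0],[0,0,-0.04,0,0,0],[0,0,-0.043,0,0,0],[0,0,0,0,0,0],[0,0,0,0,0,0]]]'

```text
t: 25.38
tcp_pos: [0.4523, -0.0046, 0.1401]
tool_rot: [0.262, 0.965, -0.0, 0.0]
force: [0.9, -0.0, -0.2]
finger_gap: 0.359
```

```bash
python3 - <<'E'
from h import *
p=manip.snapshot("wrist"); cv2.imwrite("pics/w14.png",p["img"][:,:,::-1])
s=manip.sense();print(s["t"],s["tcp_pos"],ang(s["tool_rot"]),s["force"],s["finger_gap"])
# middle bay (.516,.309)+3mm y
plan([(.48,.15,.16,110),(.516,.311,.14,77)],vmax=.055,wmax=9.5)
E
```

```text
25.425 [ 0.45192596 -0.00449644  0.13948324] 149.62171662159352 [-0.07129252 -0.05608361  0.01674737] 0.36195594878453746
from [ 0.4519 -0.0045  0.1395] 149.62
-> [0.48 0.15 0.16] 110.02 rows 5
-> [0.516 0.311 0.14 ] 77.02 rows 9
[[[0.011,0.029,-0.004,0,0,7.9],[0.015,0.028,-0.004,0,0,7.9],[0.018,0.026,-0.004,0,0,7.9],[0.022,0.023,-0.004,0,0,8],[0.0243,0.0189,-0.0045,0,0,7.9],[0.035,0.022,0.005,0,0,8.3],[0.038,0.017,0.005,0,0,8.2],[0.039,0.012,0.005,0,0,8.3],[0.0409,0.0054,0.005,0,0,8.2]]]
```

View pics/w14.png

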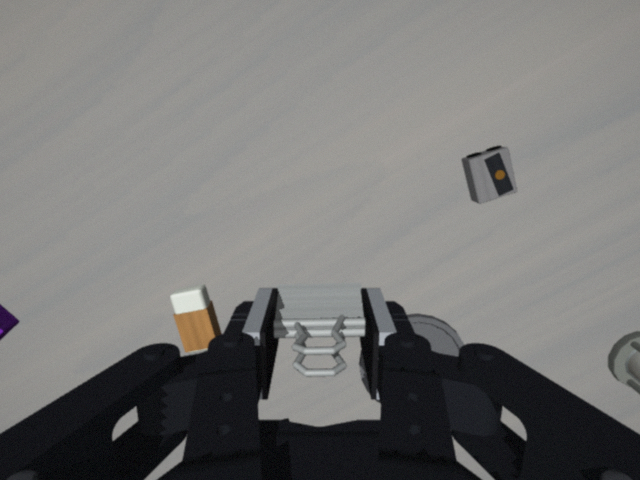

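Gripped level at (320,310). Next is the middle bay; the release height will be about 0.033.

Call:
play_rows --steps '[[[0.011,0.029,-0.004,0,0,7.9],[0.015,0.028,-0.004,0,0,7.9],[0.018,0.026,-0.004,0,0,7.9],[0.022,0.023,-0.004,0,0,8],[0.0245,0.019,-0.0045,0,0,7.9],[0.035,0.022,0.005,0,0,8.3],[0.038,0.017,0.005,0,0,8.2],[0.039,0.012,0.005,0,0,8.3],[0.041,0.0055,0.005,0,0,8.2],[0,0,0.03,0,0,0]]]'

```text
t: 26.68
tcp_pos: [0.5183, 0.3145, 0.1097]
tool_rot: [0.782, 0.624, 0.002, 0.0]
force: [-0.5, -0.4, -1.0]
finger_gap: 0.361
```

Call:
play_rows --steps '[[[0,0,0.03,0,0,0],[0,0,0,0,0,0],[0,0,0,0,0,0]]]'

```text
t: 27.05
tcp_pos: [0.5167, 0.311, 0.08]
tool_rot: [0.783, 0.623, -0.0, -0.0]
force: [0.1, -0.7, -0.1]
finger_gap: 0.36
```

```bash
python3 - <<'E'
from h import *
p=manip.snapshot("wrist"); cv2.imwrite("pics/w15.png",p["img"][:,:,::-1])
s=manip.sense();print(s["t"],s["tcp_pos"],ang(s["tool_rot"]),s["force"],s["finger_gap"])
E
```

```text
27.1 [0.51724063 0.31118216 0.08081137] 77.00502406403224 [0.23111613 0.56218177 0.0427097 ] 0.3593044858599209
```

View pics/w15.png

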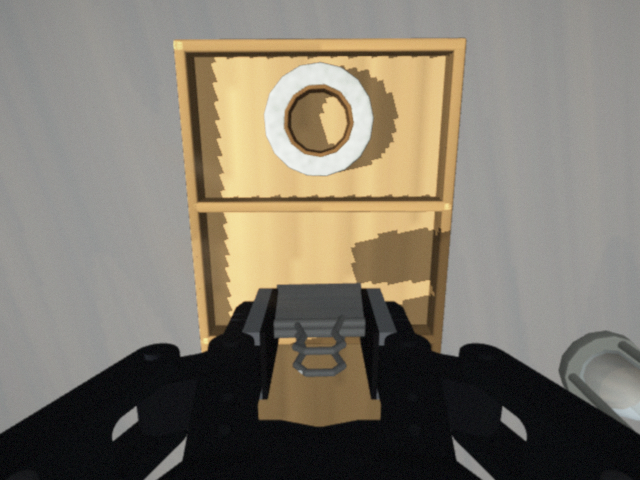

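Call:
play_rows --steps '[[[0,0,0.025,0,0,0],[0,0,0.016,0,0,0],[0,0,0.0065,0,0,0],[0,0,0,0,0,0],[0,0,0,0,0,0]]]'

```text
t: 27.72
tcp_pos: [0.5171, 0.3113, 0.0334]
tool_rot: [0.783, 0.623, 0.0, 0.0]
force: [0.3, 0.2, 0.5]
finger_gap: 0.362
```

Call:
play_rows --steps '[[[0,0,0,0,0,0],[0,0,0,0,0,0],[0,0,0,0,0,0],[0,0,-0.02,0,0,0],[0,0,-0.05,0,0,0],[0,0,-0.058,0,0,0],[0,0,0,0,0,0],[0,0,0,0,0,0]]]' --fingers 0.6

```text
t: 28.72
tcp_pos: [0.5165, 0.3111, 0.162]
tool_rot: [0.782, 0.623, 0.0, 0.0]
force: [-0.7, -0.5, -0.3]
finger_gap: 0.596
```

```bash
python3 - <<'E'
from h import *
p=manip.snapshot("wrist"); cv2.imwrite("pics/w16.png",p["img"][:,:,::-1])
s=manip.sense();print(s["t"],s["tcp_pos"],ang(s["tool_rot"]),s["force"],s["finger_gap"])
# eraser (.459,-.104), grip across 22mm: jaw yaw 70 -> a=160; 
plan([(.48,.10,.14,120),(.459,-.104,.09,160)],vmax=.055,wmax=9.5)
print("long grip"); plan([(.48,.10,.14,74),(.459,-.104,.09,70)],vmax=.055,wmax=9.5)
E
```

```text
28.775 [0.51595844 0.31090221 0.16080851] 77.02476621865281 [ 0.1364219  -0.64395641  0.19026295] 0.6026413491707803
from [0.516  0.3109 0.1608] 77.02
-> [0.48 0.1  0.14] 120.02 rows 5
-> [ 0.459 -0.104  0.09 ] 160.02 rows 10
[[[-0.043,0.002,0.004,0,0,-8.6],[-0.043,-0.004,0.004,0,0,-8.6],[-0.041,-0.01,0.004,0,0,-8.6],[-0.04,-0.016,0.004,0,0,-8.6],[-0.0362,-0.0221,0.0048,0,0,-8.6],[-0.033,-0.024,0.01,0,0,-8],[-0.03,-0.028,0.01,0,0,-8],[-0.025,-0.032,0.01,0,0,-8],[-0.021,-0.036,0.01,0,0,-8],[-0.0149,-0.0382,0.01,0,0,-8]]]
long grip
from [0.516  0.3109 0.1608] 77.02
-> [0.48 0.1  0.14] 74.02 rows 4
-> [ 0.4591 -0.104   0.09  ] 70.02 rows 8
[[[-0.053,0.003,0.005,0,0,0.8],[-0.053,0.004,0.005,0,0,0.7],[-0.054,0.004,0.005,0,0,0.8],[-0.0533,0.0056,0.0058,0,0,0.7],[-0.05,0.009,0.013,0,0,1],[-0.05,0.01,0.012,0,0,1],[-0.051,0.011,0.013,0,0,1],[-0.0498,0.0113,0.012,0,0,1]]]
```

View pics/w16.png

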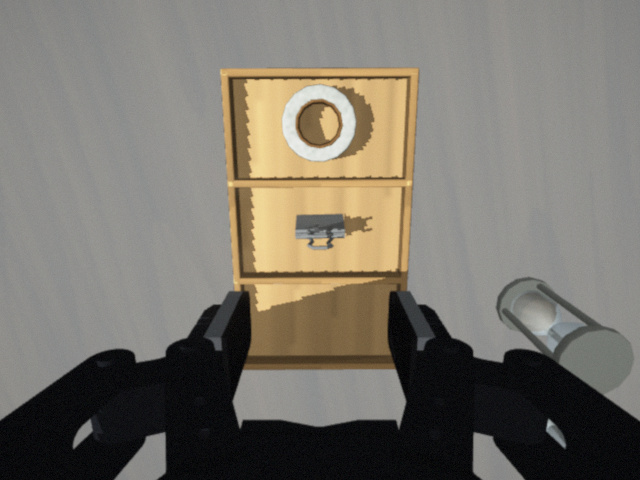

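Call:
play_rows --steps '[[[-0.053,0.003,0.005,0,0,0.8],[-0.053,0.004,0.005,0,0,0.7],[-0.054,0.004,0.005,0,0,0.8],[-0.053,0.0055,0.006,0,0,0.7],[-0.05,0.009,0.013,0,0,1],[-0.05,0.01,0.012,0,0,1],[-0.051,0.011,0.013,0,0,1],[-0.05,0.0115,0.012,0,0,1],[0,0,0,0,0,0],[0,0,0,0,0,0]]]' --fingers 0.85

```text
t: 30.02
tcp_pos: [0.4588, -0.103, 0.0891]
tool_rot: [0.819, 0.573, -0.001, -0.002]
force: [0.2, -0.2, -0.0]
finger_gap: 0.851
```

```bash
python3 - <<'E'
from h import *
p=manip.snapshot("wrist"); cv2.imwrite("pics/w17.png",p["img"][:,:,::-1])
s=manip.sense();print(s["t"],s["tcp_pos"],ang(s["tool_rot"]),s["force"],s["finger_gap"])
a=np.radians(ang(s["tool_rot"]));tx=np.array([np.cos(a),np.sin(a)]);ty=np.array([np.sin(a),-np.cos(a)])
for x in manip.pinpoint("eraser_mid",p):
  q=onz(p,x["point"],.0065); d=(q-s["tcp_pos"])[:2]; print(x["score"],x["point"],q,d@tx,d@ty)
E
```

```text
30.075 [ 0.45908526 -0.10244942  0.08941427] 70.0569014908589 [ 0.1355803  -0.19357797  0.13507387] 0.8535967434332988
0.59 [323.2, 263.7] [ 0.459354   -0.10393049  0.0065    ] -0.0013005840260557511 0.0007577972690913194
```

View pics/w17.png

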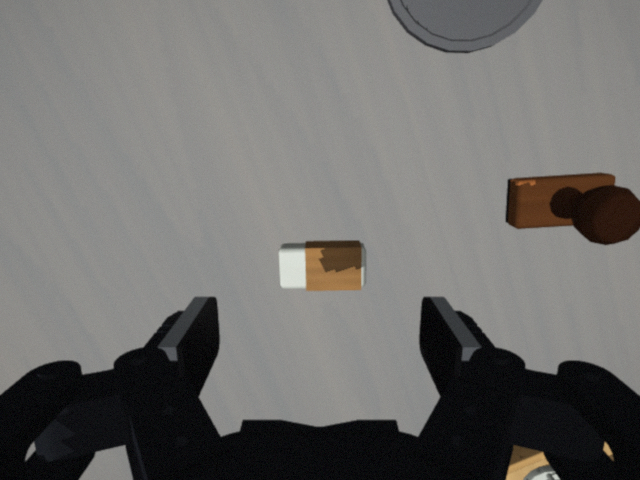

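Call:
play_rows --steps '[[[-0.001,0.001,0.03,0,0,0],[0,0,0.034,0,0,0],[0,0,0,0,0,0]]]'

```text
t: 30.5
tcp_pos: [0.4593, -0.1029, 0.0246]
tool_rot: [0.818, 0.575, -0.001, -0.002]
force: [-0.4, -0.2, 0.8]
finger_gap: 0.851
```

Call:
play_rows --steps '[[[0,0,0,0,0,0],[0,0,0,0,0,0],[0,0,0,0,0,0],[0,0,0,0,0,0],[0,0,0,0,0,0]]]' --fingers 0 --squeeze 30

```text
t: 31.12
tcp_pos: [0.4611, -0.1048, 0.0273]
tool_rot: [0.819, 0.574, 0.001, 0.001]
force: [0.6, 2.5, 7.4]
finger_gap: 0.503
```

Call:
play_rows --steps '[[[0,0,-0.03,0,0,0],[0,0,-0.04,0,0,0],[0,0,-0.044,0,0,0],[0,0,0,0,0,0],[0,0,0,0,0,0]]]'

```text
t: 31.75
tcp_pos: [0.4603, -0.1049, 0.1402]
tool_rot: [0.819, 0.574, 0.0, 0.0]
force: [-0.1, 0.0, 0.6]
finger_gap: 0.505
```

```bash
python3 - <<'E'
from h import *
p=manip.snapshot("wrist"); cv2.imwrite("pics/w18.png",p["img"][:,:,::-1])
s=manip.sense();print(s["t"],s["tcp_pos"],ang(s["tool_rot"]),s["force"],s["finger_gap"])
plan([(.48,.10,.14,74),(.502,.246,.14,77)],vmax=.055,wmax=9.5)
E
```

```text
31.8 [ 0.45988183 -0.1047057   0.13951941] 70.01064147019278 [ 0.04842977  0.10899584 -0.21246229] 0.5060611809357255
from [ 0.4599 -0.1047  0.1395] 70.01
-> [0.48 0.1  0.14] 74.01 rows 4
-> [0.502 0.246 0.14 ] 77.01 rows 7
[[[0.05,-0.013,-0,0,0,-1],[0.05,-0.012,-0,0,0,-1],[0.05,-0.011,-0,0,0,-1],[0.0505,-0.0098,-0.0005,0,0,-1],[0.049,-0.006,0,0,0,-1],[0.049,-0.006,0,0,0,-1],[0.0487,-0.0046,0,0,0,-1]]]
```

View pics/w18.png

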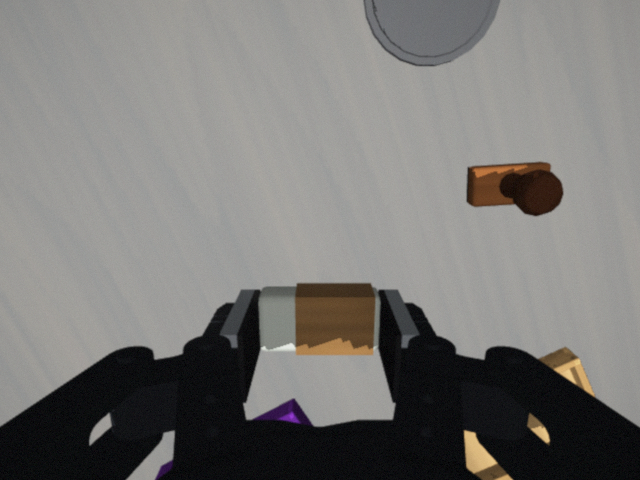

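Call:
play_rows --steps '[[[0.05,-0.013,0,0,0,-1],[0.05,-0.012,0,0,0,-1],[0.05,-0.011,0,0,0,-1],[0.0505,-0.01,0,0,0,-1],[0.049,-0.006,0,0,0,-1],[0.049,-0.006,0,0,0,-1],[0.0485,-0.0045,0,0,0,-1],[0,0,0.03,0,0,0],[0,0,0.03,0,0,0],[0,0,0,0,0,0]]]'

```text
t: 33.05
tcp_pos: [0.4996, 0.2451, 0.0765]
tool_rot: [0.782, 0.623, -0.004, -0.002]
force: [-0.8, -0.5, 0.0]
finger_gap: 0.505
```

```bash
python3 - <<'E'
from h import *
p=manip.snapshot("wrist"); cv2.imwrite("pics/w19.png",p["img"][:,:,::-1])
s=manip.sense();print(s["t"],s["tcp_pos"],ang(s["tool_rot"]),s["force"],s["finger_gap"])
E
```

```text
33.1 [0.500931   0.24525525 0.07800295] 77.01931012804336 [ 0.48877945 -0.28916512 -0.21489753] 0.501802137075595
```

View pics/w19.png

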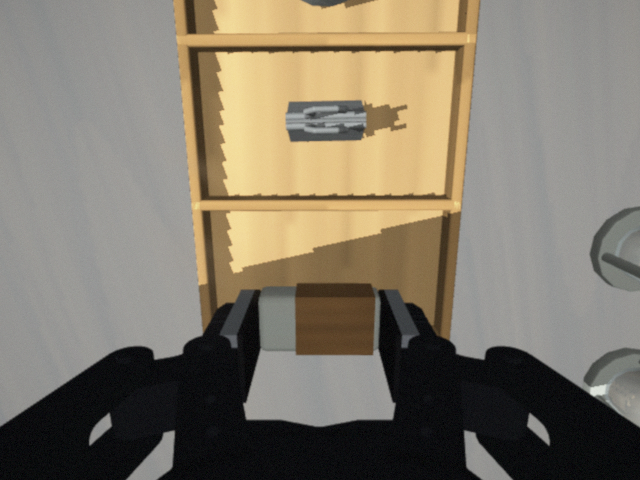

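Call:
play_rows --steps '[[[0,0.003,0.025,0,0,0],[0,0,0.016,0,0,0],[0,0,0.007,0,0,0],[0,0,0,0,0,0],[0,0,0,0,0,0]]]'

```text
t: 33.72
tcp_pos: [0.5056, 0.2451, 0.0324]
tool_rot: [0.783, 0.623, 0.0, 0.0]
force: [1.0, 0.1, 0.1]
finger_gap: 0.501
```

Call:
play_rows --steps '[[[0,0,0,0,0,0],[0,0,0,0,0,0],[0,0,0,0,0,0],[0,0,-0.02,0,0,0],[0,0,-0.05,0,0,0],[0,0,-0.06,0,0,0],[-0.04,0,-0.05,0,0,0],[-0.06,0,-0.04,0,0,0],[0,0,0,0,0,0],[0,0,0,0,0,0]]]' --fingers 0.7

```text
t: 34.98
tcp_pos: [0.4847, 0.1563, 0.2453]
tool_rot: [0.783, 0.622, 0.0, -0.0]
force: [0.3, 0.1, -0.5]
finger_gap: 0.7
```

```bash
python3 - <<'E'
from h import *
s=manip.sense();print(s["t"],s["tcp_pos"],s["force"],s["finger_gap"])
p=manip.snapshot("wrist"); t=manip.snapshot("top"); sc=manip.snapshot("scene")
cv2.imwrite("pics/w20.png",p["img"][:,:,::-1]); cv2.imwrite("pics/t20.png",t["img"][:,:,::-1])
c=lambda x,n:x
cv2.imwrite("pics/s20.png",cv2.resize(sc["img"][190:320,180:560,::-1],(800,274),interpolation=cv2.INTER_CUBIC))
for k in ["stamp_mid","sharpener_mid"]:
  for n,q in [("top",t),("scene",sc)]:
    for x in manip.pinpoint(k,q)[:1]: print(k,n,x["score"],onz(q,x["point"],Z[k]))
E
```

```text
34.975 [0.4846687  0.15629637 0.24530875] [ 0.28656572  0.07979323 -0.45821938] 0.7003790246321547
stamp_mid top 0.58 [ 0.58032923 -0.11307927  0.026     ]
stamp_mid scene 0.49 [ 0.57814955 -0.11764997  0.026     ]
sharpener_mid top 0.53 [0.47262432 0.09320525 0.007     ]
sharpener_mid scene 0.68 [0.46877613 0.10431466 0.007     ]
```

View pics/w20.png

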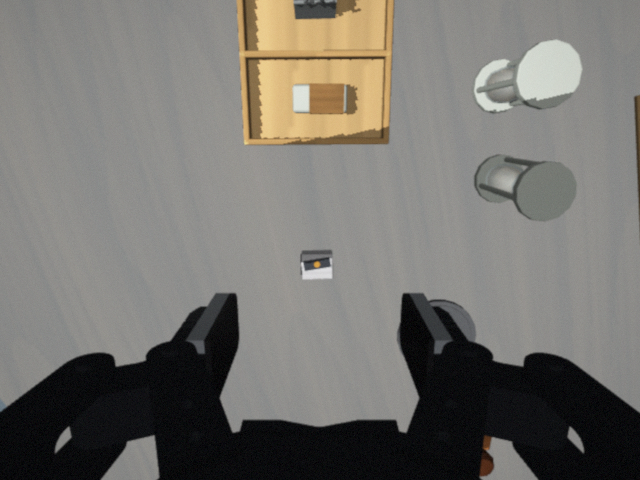

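View pics/s20.png

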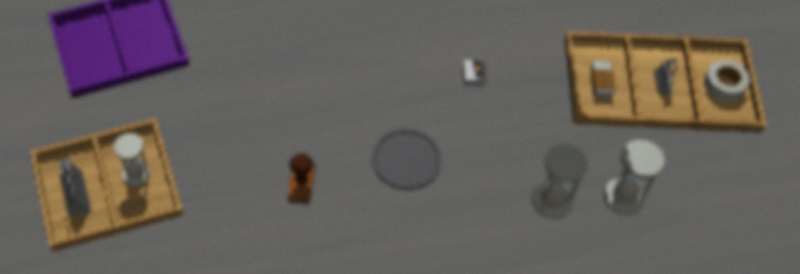

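View pics/t20.png

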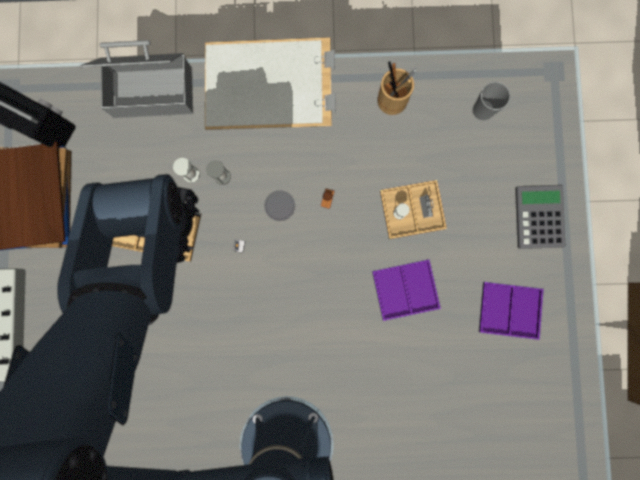

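All five things stand in their own bays: the scene crop shows the hourglass and large clip on the left, and the eraser, small clip and tape on the right. The stamp (300,178) and sharpener (473,71) have not moved, and the arm is clear.

```bash
python3 -c "
from station import manip
print(manip.sign_off())"
```

```text
the job is handed in; nothing more can be done
None
```

I made up both kits and handed the job in at about 35 s of the 122 s allowed; the hand-in gave no verdict.

- **Test kit (bamboo two-bay tray):** the smallest of the three hourglasses and the large binder clip, one to a bay.
- **Drawing kit (three-bay tray):** the eraser, the small binder clip and the tape, one to a bay.

**Last checks:**
- **Placing:** The final wrist and scene pictures show all five upright or flat in their bays, with the gripper open and clear. In the top picture the arm hides the three-bay tray. I judged their heights from the release height and the pictures, and did not measure them.
- **Stamp and sharpener:** Both look unmoved. Most of the network readings agree with their starting places to about 6 mm. The exception was one top-view reading of the sharpener, 9–16 mm off in y from the starting readings. The scene camera put it within 5 mm and no move went near it, so I took that reading as detector error.
- **Forces:** The highest wrist force in the readings was about 8 N.

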